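Prick and stack the pigment boxes

ROBOT

A 7-joint arm with a two-finger parallel gripper is mounted at the origin on the work surface. World frame = base frame: x ahead of the robot, y to its left, z up, the work surface at z = 0. Lengths are in m, angles in rad, forces in N, time in s.
With the tool pointing down it reaches from about 0.425 to 0.875 m from the base axis. Payload 4.7 kg.
Tool frame: the origin (TCP) lies midway between the tips of the shut fingers; the grasp point (between the pads) lies 19 mm behind it; x points along the fingers, z is the direction in which the jaws open and shut, and the axes are right-handed (so a half turn about x gives the same grasp; the last joint's range is limited). The gripper opens to 87 mm and grips with 3 to 60 N. Pads are 19 mm wide; open, the fingers measure 117 mm over their backs; the gripper's body (75 mm by 190 mm) begins 51 mm behind the grasp point.
Start: joints at [-1.189, 0.321, -0.07, 1.45, 0.023, 1.371, -0.057], TCP at [0.234, 0.607, 0.223] pointing down, gripper open.
Joint ranges: [-2.86, 2.86], [-0.3, 2.09], [-1.38, 1.24], [0.06, 2.45], [-1.56, 4.7], [0.09, 2.05], [-2.69, 2.69]. Speed limits (rad/s): [2.57, 2.57, 3.14, 3.14, 3.14, 3.14, 3.14].

INTERFACE

Orientations are given as a rotation vector (axis times angle).
In Python, from bench import ctrl gives the robot as it stands.
- The arm moves only by the shell command python3 -m pendant 'ROWS' [OPENING] [FORCE]. ROWS is JSON, a list of rows, each an object with "travel": the shift along the tool's x, y, z in m, a list of three; "twist": the turn about the tool's x in rad. In form: [{"travel": [x, y, z], "twist": twist}, ...]. A call has 1 to 10 rows; each row is the pose to reach, as a shift and turn from the pose measured when the call began, along the tool's axes at that moment; what a row does not reach only later rows make up. A row lasts 1/8 s, in which the tool goes at most 62.5 mm and 10.7 degrees, less where a joint would pass 70% of its speed; a pose out of reach is approached as far as the arm can. A call with a gripper value outside its range is refused whole. OPENING is the opening, from -1 (shut) to 1 (fully open), so that 0 is half open, set as the call begins (- or left out, the last holds). The fingers move at their own pace and stop on an object; FORCE is the grip in N (left out, the last holds). Time passes only in rows, so rows that repeat a pose let the fingers close. It gives the time, the measured TCP pose, the force and the opening at its end, in the units of the state.
- ctrl.get_state(): the state, without advancing time (a new reading comes with each control period).
- ctrl.get_image(name): name is "scene" or "top"; returns the picture (480x640x3 uint8, red, green, blue); there is no depth.
- ctrl.camera_model(name): a dict with "K" (3x3 intrinsics, pixels), "distortion" ([k1, k2, p1, p2, k3] as OpenCV has them; the pictures are not rectified), "rvec" (rotation vector, rad) and "tvec" (3), from world to camera coordinates, as OpenCV has them. Camera axes: x right, y down, z forward; pixel columns grow to the right and rows downward; lengths in m; the calibration is good to about 2 mm. A picture is of the moment at which its call begins. camera_model takes no time and is no camera call.
- ctrl.close_job(): hands the job in, once; it reports no verdict.
The state is a dict: "time": time; "joint_positions": joint angles; "qd": joint speeds; "joint_torque": joint torques, N m; "position": TCP position; "tool_rot": TCP orientation; "ft_force": force on the tool from outside, world axes, zero at the start; "torque": the same for the moment, N m; "grip_width": opening from 0.0 (shut) to 1.0 (fully open).
Only numpy, scipy, OpenCV 4.12 (cv2) and the standard library are available. Lean on these libraries where they do the work, as an engineer would, in place of code of your own. Each camera call takes 0.05 s, during which the arm holds its last target.

TASK

Slide the clear needle guard of the pricking stand fully open. Then, largest box first, slide each pigment box on the table along the stand's bed until the needle stands right over its white dot and leave it there untouched for three seconds while it is pricked; stack the pricked boxes squarely, lids up, as one column in the persimmon tray with the larger always below the smaller, and at the end slide the guard fully shut. Do not knock the needle, and leave the baren, the pebble and the canister where they are.

Things in the scene. Friction and masses are not known exactly. Their poses are not given: they have to be found in the camera images.
- stand: green bench pricking stand, fixed to the table (place and yaw vary). Origin on the table top straight below the needle; x points into the stand (boxes enter along +x), y to its left. Green side cheeks x -20 to +90, inner faces at y +-73, 60 mm high; back column x 80 to 130, 44 wide, 150 high
- bed_front (a point): middle of the front edge of the stand's aluminium bed, on its top face, at stand x -160, y 0, 12 mm above the table. The bed runs from stand x -160 to +90 and y -85 to +85, all at 12 mm high; the guard's sill, as high, goes on at x -48 to -12 to y +245
- stand_arm (a point): middle of the top front edge of the stand's arm that carries the needle; the arm is 14 wide, stand x -9 to +86, from 100 to 126 mm above the table
- needle: the fixed steel needle under the stand's arm, 5 mm thick with a 16 mm chuck from 18 mm above the tip; origin at its tip, 70 mm above the table, so 8 mm above the lid of any box that stands on the bed. A box's lid passes under it, a box's batten does not
- needle_tip (a point): the tip of the needle
- guard (a joint): position of the needle guard along its track, in m: 0 fully shut (bars the boxes' way to the needle), 0.14 fully open (at the stop, to the stand's +y side). Friction about 1.2 N; it stays where it is left
- guard_panel (a point): middle of the lower edge of the guard, an upright clear panel with a wooden frame, 136 wide along the stand's y, 9 thick, in the plane x = -30 mm of the stand, 13 to 87 mm above the table; shut it spans stand y -68 to +68. Moves with the guard
- guard_handle (a point): middle of the top of the guard's brass grip, a tab on top of the panel: 14 thick (along the stand's x), 36 long (along the track), its upright faces from 89 to 115 mm above the table; this point is 115 mm up. Moves with the guard; when shut it lies at stand x -30, y +50
- tray: persimmon wood tray, fixed to the table, outside 186 (x) by 126 (y), 18 high, walls and floor 5 thick; origin under its centre. The boxes stand on its floor, their length along the tray's x, either way round
- tray_in (a point): centre of the tray's inner floor
- box_l: large red lacquer box, black trim, 140 long by 84 wide, 0.32 kg, on two feet along its length. Origin: centre of its underside, level with the feet's soles; x along its length to the end with the white dot, z up. Heights: feet 0 to 16, closed body 16 to 50, batten on the lid 50 to 62.
- box_l_batten (a point): top centre of the large box's batten, its handle: 67 long (box x -62 to +5), 16 wide (y), 12 high; this point is at box x -28, y 0, z 62. The boxes' feet are 10 wide with inner faces 48 apart: a box set on another straddles its batten (16 mm play each side) and stands 50 mm higher than it
- box_l_mark (a point): centre of the large box's white dot (12 mm across) on its lid, at box x 52, y 12, z 50
- box_m: medium black lacquer box, red trim, 124 long by 76 wide, 0.27 kg; same build, heights, feet and axes as the large box. Absent in some starts
- box_m_batten (a point): top centre of the medium box's batten: 52 long (box x -54 to -2), 16 wide, 12 high; at box x -28, y 0, z 62
- box_m_mark (a point): centre of the medium box's white dot (12 mm across), at box x 45, y -10, z 50
- box_s: small pale cypress box, dark trim, 108 long by 68 wide, 0.22 kg; same build, heights, feet and axes as the large box. Absent in some starts
- box_s_batten (a point): top centre of the small box's batten: 38 long (box x -46 to -8), 16 wide, 12 high; at box x -27, y 0, z 62
- box_s_mark (a point): centre of the small box's white dot (12 mm across), at box x 38, y 6, z 50
- baren: baren, a flat tan bamboo-leaf disc 124 across and 22 high; to be left alone
- pebble: grey-green soapstone burnishing pebble 68 across, 30 high; to be left alone
- canister: squat dull silver tin canister 77 across, 68 high; to be left alone
Mind the look-alikes: they are no part of the job. What is shaped like the box_m but turquoise is not meant.

How it is judged:
On the way, in this order (a step that is already met when the one before it is completed fails the run):
1. the needle guard is slid fully open (value of joint guard above 0.132 m), for 0.2 s.
2. the large box stands flat on the bed, let go, with the needle tip over its white dot (within 6 mm) (horizontal distance between box_l_mark and needle_tip below 0.006 m and z of box_l in the frame of stand between 0.008 and 0.016 m and angle between box_l's own z axis and vertical below 0.06 rad and linear speed of box_l below 0.01 m/s and contact force between the fingers and box_l below 0.2 N), for 2 s.
3. the medium box stands flat on the bed, let go, with the needle tip over its white dot (within 6 mm) (horizontal distance between box_m_mark and needle_tip below 0.006 m and z of box_m in the frame of stand between 0.008 and 0.016 m and angle between box_m's own z axis and vertical below 0.06 rad and linear speed of box_m below 0.01 m/s and contact force between the fingers and box_m below 0.2 N), for 2 s.
4. the small box stands flat on the bed, let go, with the needle tip over its white dot (within 6 mm) (horizontal distance between box_s_mark and needle_tip below 0.006 m and z of box_s in the frame of stand between 0.008 and 0.016 m and angle between box_s's own z axis and vertical below 0.06 rad and linear speed of box_s below 0.01 m/s and contact force between the fingers and box_s below 0.2 N), for 2 s.
At the end, for the whole second after the job is handed in: the guard is shut (within 6 mm); the large box stands flat on the tray's floor; the medium box, if there is one, stands on the large one and the small box, if there is one, on top of these, each within 10 mm each way and 7 degrees of square with the large box, lids up, at rest and let go (value of joint guard below 0.006 m and z of box_l in the frame of tray_in between -0.004 and 0.004 m and horizontal distance between box_l and tray_in below 0.035 m and x of box_m in the frame of box_l between -0.01 and 0.01 m and y of box_m in the frame of box_l between -0.01 and 0.01 m and angle between the x axis of each of box_m, box_s and the x axis of box_l, either way round below 0.12 rad and z of box_m in the frame of box_l between 0.045 and 0.055 m and x of box_s in the frame of box_l between -0.01 and 0.01 m and y of box_s in the frame of box_l between -0.01 and 0.01 m and (z of box_s in the frame of box_l between 0.045 and 0.055 m or z of box_s in the frame of box_l between 0.095 and 0.105 m) and angle between each of box_l, box_m, box_s's own z axis and vertical below 0.06 rad and linear speed of each of box_l, box_m, box_s below 0.01 m/s); the robot touches nothing.
It fails at once if the needle is knocked (over 5 N) (contact force between needle and anything else above 5 N).
It fails at once if the baren is moved more than 40 mm (distance of baren from where it was at the start of the episode above 0.04 m).
It fails at once if the pebble is moved more than 40 mm (distance of pebble from where it was at the start of the episode above 0.04 m).
It fails at once if the canister is moved more than 40 mm (distance of canister from where it was at the start of the episode above 0.04 m).
Of box_m, box_s only 1 to 2 are there at a start; the rules pass over those that are not, and their reading is None.
At some moment in a run one of box_l, box_m, box_s may be knocked a few centimetres aside while the robot is not near it.
Once in a run the grip may slacken for a moment while it holds something.
It also fails if it takes over 210 s, if anything falls off the work surface, if the arm or the gripper's body presses on something with over 40 N, if the wrist force passes 120 N, or if a joint passes its speed limit or range.

## Working session

There is one attempt and no reset: what is moved stays moved. The work goes in short steps, Python scripts to look and compute and a shell command to move; the robot and the scene stay as the last step left them, time stands still between calls to the robot, and variables do not carry over. Pictures are saved under pics/ and viewed, and the job is handed in when it is done.

```bash
ls; mkdir -p pics; python3 - <<'E'
from bench import ctrl
import cv2
s=ctrl.get_state(); print(s)
for n in("scene","top"):
    im=ctrl.get_image(n); cv2.imwrite(f"pics/{n}0.png",im[:,:,::-1]); print(n,ctrl.camera_model(n))
E
```

```text
pics
{'time': 0.0, 'joint_positions': array([-1.1888863 ,  0.32184362, -0.07008   ,  1.4517086 ,  0.02258994,
        1.37081555, -0.05683979]), 'qd': array([ 0.00025945, -0.00041182, -0.00012527,  0.00101307,  0.00036079,
        0.00104674,  0.00213339]), 'joint_torque': array([ 5.34936498e-04, -4.91308880e+01, -4.03681230e-01, -3.12528706e+01,
       -6.39529293e-02,  4.37462667e-02,  1.75230630e-04]), 'position': array([0.23356135, 0.60596841, 0.22143124]), 'tool_rot': array([-0.93540398,  1.3626457 ,  0.93342215]), 'ft_force': array([ 0.67221479,  0.82448602, -0.45910528]), 'torque': array([-0.02156394,  0.02565228, -0.00369385]), 'grip_width': 0.9991262940826257}
scene {'K': array([[613.91261281,   0.        , 317.41744386],
       [  0.        , 613.91261281, 247.64440842],
       [  0.        ,   0.        ,   1.        ]]), 'distortion': array([-0.19266071,  0.        ,  0.        ,  0.        ,  0.        ]), 'rvec': array([ 1.00170964,  2.58619607, -0.90599165]), 'tvec': array([ 0.45228315, -0.16348862,  1.84944278])}
top {'K': array([[490.12418705,   0.        , 322.29792729],
       [  0.        , 490.12418705, 244.09251571],
       [  0.        ,   0.        ,   1.        ]]), 'distortion': array([-0.07490565,  0.        ,  0.        ,  0.        ,  0.        ]), 'rvec': array([ 2.17511411, -2.18591162,  0.10205457]), 'tvec': array([-0.09783445,  0.52156643,  1.5650338 ])}
```

View pics/scene0.png

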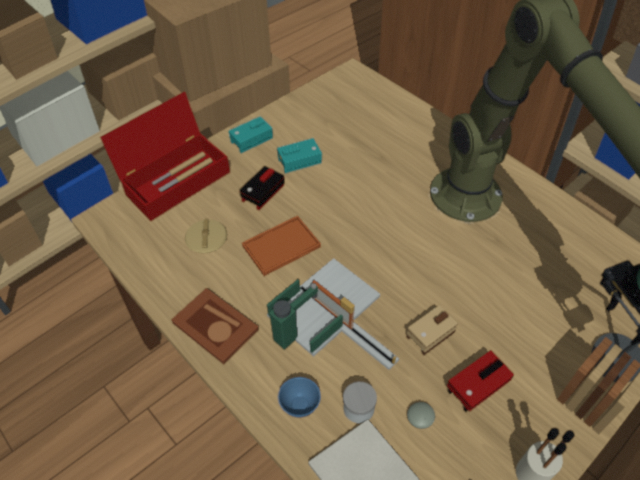

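View pics/top0.png

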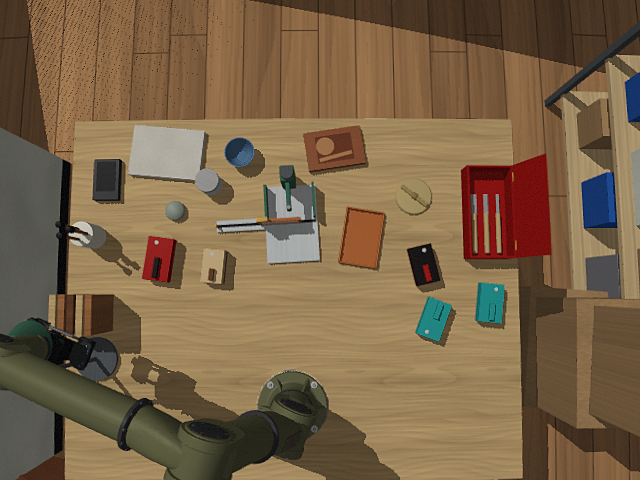

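Both medium and small boxes are present. Top view: large red box at about (159,259), cypress at (213,267), black at (424,265), tray at (362,238), stand at about (290,215). The scene view agrees. I'll zoom in to measure.

```bash
cat > h.py <<'E'
import numpy as np, cv2
from scipy.optimize import least_squares
from scipy.spatial.transform import Rotation as R
try:
    from bench import ctrl
    CM={n:ctrl.camera_model(n) for n in("scene","top")}
except Exception as e: print(e)
def proj(n,P):
    c=CM[n]; return cv2.projectPoints(np.atleast_2d(np.array(P,float)),c["rvec"],c["tvec"],c["K"],c["distortion"])[0][:,0]
def ray(n,uv):
    c=CM[n]; u=cv2.undistortPoints(np.array([[uv]],float),c["K"],c["distortion"])[0,0]
    Rm=cv2.Rodrigues(c["rvec"])[0]; return -Rm.T@c["tvec"], Rm.T@np.array([u[0],u[1],1])
def atz(n,uv,z):
    o,d=ray(n,uv); return o+d*(z-o[2])/d[2]
def w(pose,P):
    x,y,a=pose; P=np.atleast_2d(np.array(P,float)); c,s=np.cos(a),np.sin(a)
    return np.c_[x+c*P[:,0]-s*P[:,1], y+s*P[:,0]+c*P[:,1], P[:,2]]
def fit(obs,p0):  # obs: list (cam,(u,v),(local xyz))
    f=lambda p: np.concatenate([proj(n,w(p,L))[0]-np.array(uv) for n,uv,L in obs])
    r=least_squares(f,p0,loss='soft_l1',f_scale=1.); return r.x, r.fun.reshape(-1,2)
def snap(tag):
    out={}
    for n in("scene","top"):
        im=ctrl.get_image(n)[:,:,::-1].copy(); cv2.imwrite(f"pics/{n}{tag}.png",im); out[n]=im
    return out
def load(tag): return {n:cv2.imread(f"pics/{n}{tag}.png") for n in("scene","top")}
def crop(im,x,y,wd,hd,k,grid=10):
    c=cv2.resize(im[y:y+hd,x:x+wd],None,fx=k,fy=k,interpolation=cv2.INTER_CUBIC)
    for g in range((-x)%grid,wd,grid):
        cv2.line(c,(g*k,0),(g*k,5),(255,255,0),1); cv2.putText(c,str(x+g),(g*k+1,14),0,.35,(255,255,0),1)
    for g in range((-y)%grid,hd,grid):
        cv2.line(c,(0,g*k),(5,g*k),(255,255,0),1); cv2.putText(c,str(y+g),(1,g*k+10),0,.35,(255,255,0),1)
    return c
DIM={'l':(140,84,-62,5,52,12),'m':(124,76,-54,-2,45,-10),'s':(108,68,-46,-8,38,6)}
def boxlines(b,pose,z0=0):
    L,W,b0,b1,mx,my=[v/1000 for v in DIM[b]]
    q=lambda x0,x1,y0,y1,z:[(x0,y0,z),(x1,y0,z),(x1,y1,z),(x0,y1,z)]
    polys=[q(-L/2,L/2,-W/2,W/2,z0+.05),q(b0,b1,-.008,.008,z0+.062),q(-L/2,L/2,-W/2,W/2,z0+.0)]
    t=np.linspace(0,2*np.pi,16); polys.append([(mx+.006*np.cos(a),my+.006*np.sin(a),z0+.05) for a in t])
    return [w(pose,p) for p in polys]
def draw(im,n,polys,k,x,y,col=(0,255,0)):
    for p in polys:
        uv=(proj(n,p)-[x,y]+.5)*k-.5
        cv2.polylines(im,[np.int32(uv*8)],True,col,1,cv2.LINE_AA,3)
E
python3 - <<'E'
from h import *
I=load(0); t=I["top"]
a=np.hstack([crop(t,135,225,50,65,8),crop(t,192,240,45,65,8)])
cv2.imwrite("pics/a1.png",a)
cv2.imwrite("pics/a2.png",crop(t,205,160,125,110,6))
E
```

```text
(no output)
```

View pics/a1.png

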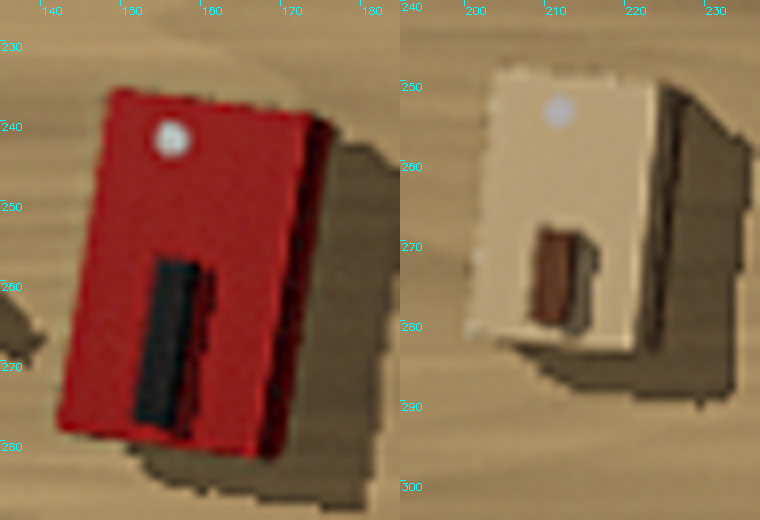

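View pics/a2.png

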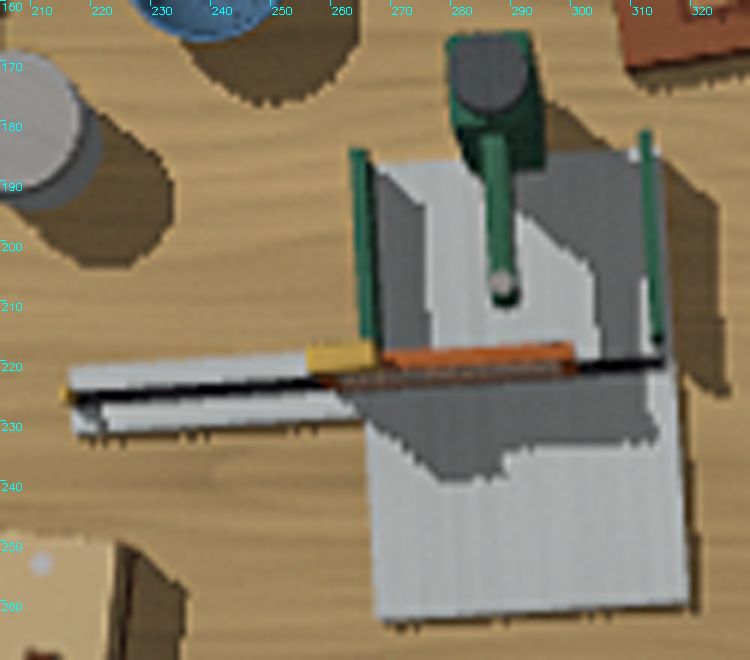

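```bash
python3 - <<'E'
from h import *
I=load(0); t=I["scene"]
cv2.imwrite("pics/a3.png",crop(t,260,250,145,125,5))
a=np.hstack([crop(t,400,300,60,60,6),crop(t,440,345,80,70,6)[:360]])
cv2.imwrite("pics/a4.png",a)
a=np.hstack([crop(t,230,160,60,55,6),crop(I["top"],400,235,50,55,8)[:330]])
cv2.imwrite("pics/a5.png",a)
a=np.hstack([crop(I["top"],332,200,60,75,6)[:390],crop(t,238,212,90,65,5)[:390]] if 0 else [crop(I["top"],332,200,60,75,6)[:450],cv2.copyMakeBorder(crop(t,238,212,90,65,4),0,190,0,0,cv2.BORDER_CONSTANT)])
cv2.imwrite("pics/a6.png",a)
E
```

```text
(no output)
```

View pics/a3.png

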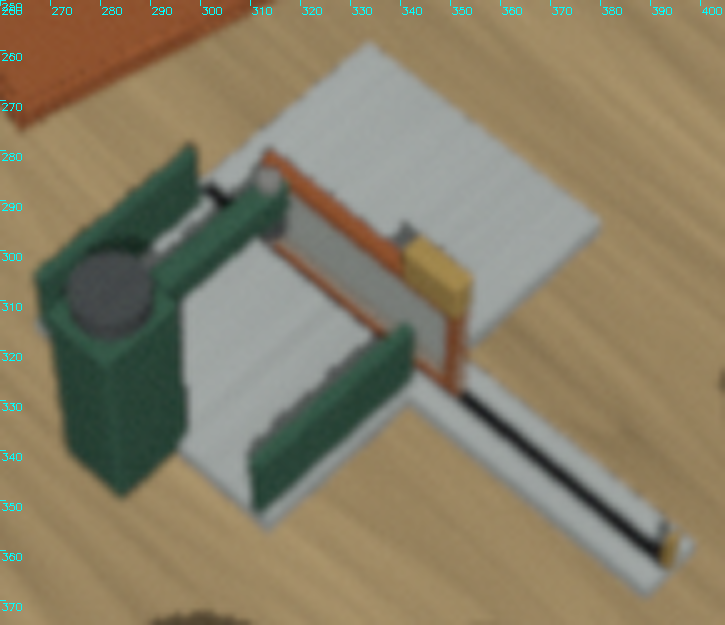

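View pics/a4.png

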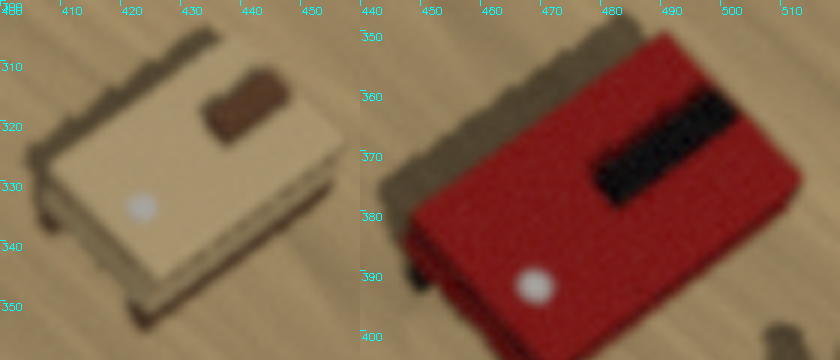

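View pics/a5.png

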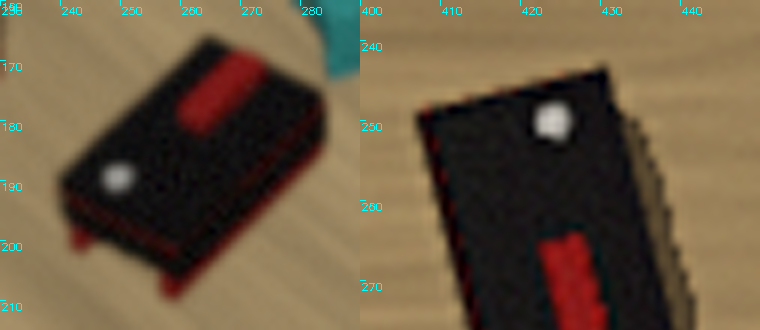

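View pics/a6.png

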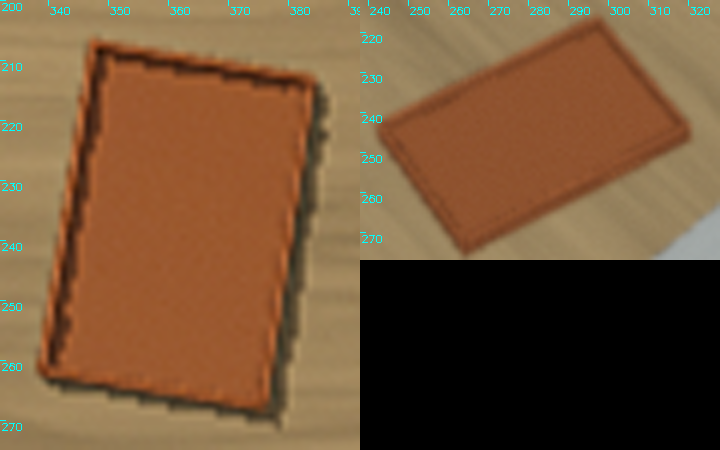

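```bash
cat > fit0.py <<'E'
from h import *
def run(name,obs,p0):
    p,r=fit(obs,p0); print(name,np.round(p,4),'deg',round(np.degrees(p[2]),2)); print('  ',[(o[0][0],*np.round(e,1)) for o,e in zip(obs,r)]); return p
T,S='top','scene'
st=[(T,(267.6,263.2),(-.16,.085,.012)),(T,(319.1,259.9),(-.16,-.085,.012)),(T,(216.6,232.4),(-.048,.245,.012)),(T,(215.9,220.9),(-.012,.245,.012)),(T,(314.6,184.6),(.09,-.085,.012)),
(S,(334,258.4),(-.16,-.085,.012)),(S,(380.4,294.4),(-.16,.085,.012)),(S,(313.2,355.6),(.09,.085,.012)),(S,(398.4,358.2),(-.048,.245,.012)),(S,(389.6,369.2),(-.012,.245,.012))]
stand=run('stand',st,(.6,0,0))
def q(x,y,z): return [(x,y,z),(x,-y,z),(-x,y,z),(-x,-y,z)]
l=[(T,u,P) for u,P in zip([(148.3,235.8),(173.6,238.7),(141.7,278.1),(167.3,281.6)],q(.07,.042,.05))]+[(T,(156.2,242),(.052,.012,.05)),(S,(468.8,392.4),(.052,.012,.05)),(S,(490.4,350.1),(-.07,-.042,.05)),(S,(513.3,374.3),(-.07,.042,.05)),(S,(448.7,379.6),(.07,-.042,.05))]
L=run('l',l,(.5,.5,0))
s=[(T,u,P) for u,P in zip([(203.4,248.1),(223.8,249.6),(200.3,281.2),(220.6,283.1)],q(.054,.034,.05))]+[(T,(211.4,253.3),(.038,.006,.05)),(S,(423.2,334.1),(.038,.006,.05)),(S,(407.4,327.1),(.054,-.034,.05)),(S,(425.4,347.1),(.054,.034,.05)),(S,(457.1,322.9),(-.054,.034,.05))]
Sm=run('s',s,(.5,.4,0))
m=[(T,(406.7,248.7),(.062,.038,.05)),(T,(430.4,243.3),(.062,-.038,.05)),(T,(423.7,249.7),(.045,-.01,.05)),(S,(249.2,189.2),(.045,-.01,.05)),(S,(239.9,189.9),(.062,-.038,.05)),(S,(258.7,202.6),(.062,.038,.05)),(S,(264.6,165.9),(-.062,-.038,.05)),(S,(283.2,175.4),(-.062,.038,.05))]
M=run('m',m,(.5,-.4,.1))
t=[(T,u,P) for u,P in zip([(347.1,206.3),(384.1,212.6),(338.2,261.6),(376.6,268.2)],q(.093,.063,.018))]+[(S,u,P) for u,P in zip([(264.4,274.6),(242.6,243.6),(320.1,244.1),(297.6,216.1)],q(.093,.063,.018))]
Tr=run('tray',t,(.5,-.2,0))
np.savez('poses.npz',stand=stand,l=L,s=Sm,m=M,tray=Tr)
I=load(0)
for (n,x,y,wd,hd,k,o) in (('top',195,160,130,120,6,'b1'),('scene',260,250,145,120,5,'b2')):
    im=crop(I[n],x,y,wd,hd,k)
    P=[w(stand,[(-.16,.085,.012),(-.16,-.085,.012),(.09,-.085,.012),(.09,.085,.012)]),w(stand,[(-.048,.085,.012),(-.048,.245,.012),(-.012,.245,.012),(-.012,.085,.012)]),
      w(stand,[(-.0345,-.068,.087),(-.0345,.068,.087),(-.0255,.068,.087),(-.0255,-.068,.087)]),w(stand,[(-.037,.032,.115),(-.037,.068,.115),(-.023,.068,.115),(-.023,.032,.115)]),
      w(stand,[(-.009,.007,.126),(-.009,-.007,.126),(.086,-.007,.126),(.086,.007,.126)]), w(stand,[(0,0,.07),(0,0,.088)])]
    draw(im,n,P,k,x,y); draw(im,n,boxlines('s',Sm),k,x,y,(0,0,255)); cv2.imwrite(f'pics/{o}.png',im)
E
python3 fit0.py
```

```text
stand [0.6254 0.0061 0.0556] deg 3.19
   [('t', np.float64(-1.3), np.float64(-0.1)), ('t', np.float64(-0.7), np.float64(0.0)), ('t', np.float64(-0.7), np.float64(-0.5)), ('t', np.float64(-0.5), np.float64(0.1)), ('t', np.float64(-0.7), np.float64(-0.2)), ('s', np.float64(-0.5), np.float64(-0.3)), ('s', np.float64(-0.4), np.float64(-0.6)), ('s', np.float64(-0.2), np.float64(-1.6)), ('s', np.float64(0.3), np.float64(0.1)), ('s', np.float64(-0.5), np.float64(-1.4))]
l [ 0.4748  0.4283 -0.1359] deg -7.79
   [('t', np.float64(-0.5), np.float64(-0.6)), ('t', np.float64(-0.4), np.float64(-0.1)), ('t', np.float64(-0.8), np.float64(0.4)), ('t', np.float64(-0.8), np.float64(0.4)), ('t', np.float64(-0.2), np.float64(-0.0)), ('s', np.float64(-0.8), np.float64(0.0)), ('s', np.float64(-0.3), np.float64(-1.1)), ('s', np.float64(0.5), np.float64(-0.4)), ('s', np.float64(-1.5), np.float64(-0.0))]
s [ 0.4522  0.2519 -0.0884] deg -5.06
   [('t', np.float64(-0.5), np.float64(-0.4)), ('t', np.float64(0.1), np.float64(-0.1)), ('t', np.float64(-0.9), np.float64(0.3)), ('t', np.float64(-0.0), np.float64(0.2
[... 282 characters left out ...]
p.float64(-0.8)), ('t', np.float64(-0.8), np.float64(-0.7)), ('t', np.float64(-1.2), np.float64(0.0)), ('s', np.float64(0.2), np.float64(0.4)), ('s', np.float64(-1.4), np.float64(-0.8)), ('s', np.float64(-0.3), np.float64(-2.8)), ('s', np.float64(0.0), np.float64(-1.0)), ('s', np.float64(1.2), np.float64(-0.5))]
tray [ 0.5448 -0.2241 -0.16  ] deg -9.17
   [('t', np.float64(-1.7), np.float64(-0.4)), ('t', np.float64(-0.7), np.float64(-0.7)), ('t', np.float64(-1.4), np.float64(0.4)), ('t', np.float64(-1.4), np.float64(-0.2)), ('s', np.float64(-1.2), np.float64(-2.0)), ('s', np.float64(-1.6), np.float64(-1.3)), ('s', np.float64(0.8), np.float64(-1.2)), ('s', np.float64(-0.4), np.float64(-1.4))]
```

```bash
sleep 1
```

```text
(no output)
```

View pics/b1.png

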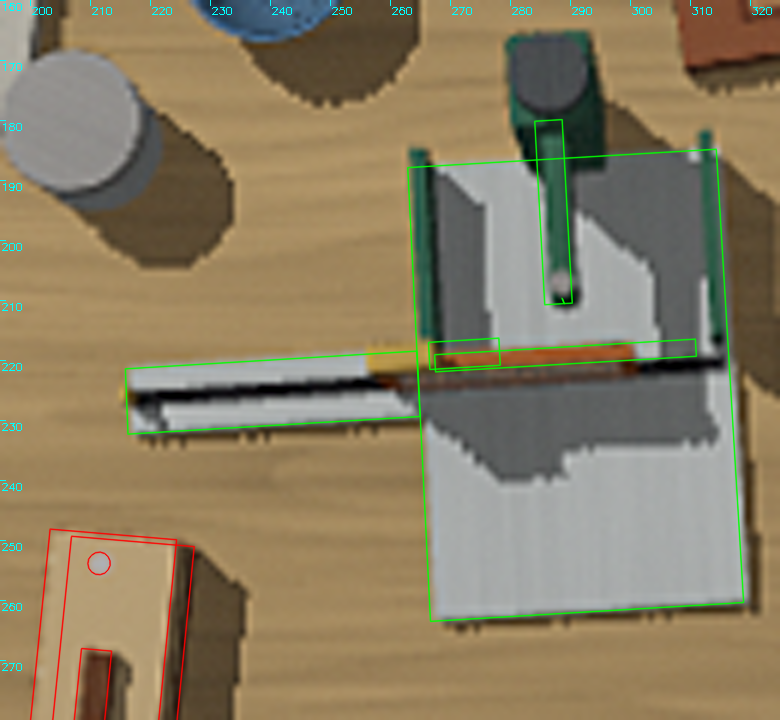

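View pics/b2.png

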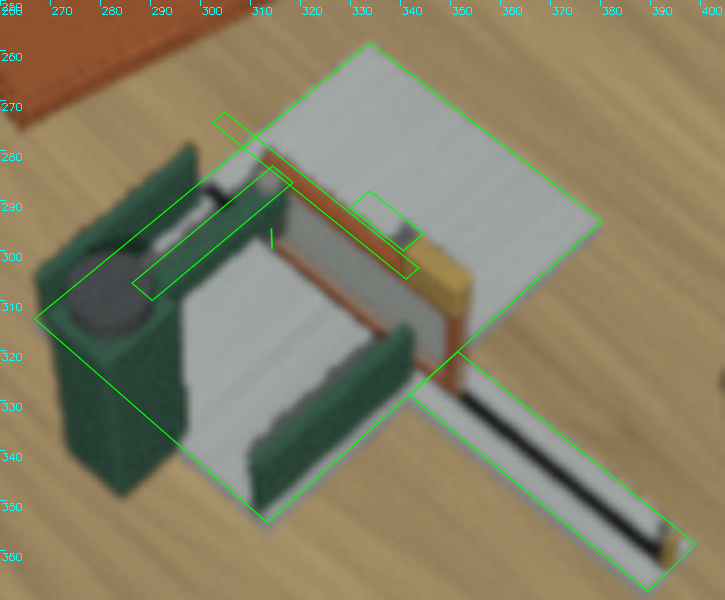

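```bash
cat >> h.py <<'E'
def tool():
    s=ctrl.get_state(); return np.array(s["position"]),R.from_rotvec(s["tool_rot"]).as_matrix(),s
def plan(target,yaw=None):
    """target TCP xyz; yaw: world direction angle of jaw axis (mod pi) -> travel, twist"""
    p,Rm,s=tool(); tr=Rm.T@(np.array(target)-p); tw=0
    if yaw is not None:
        z=Rm[:,2]; cur=np.arctan2(z[1],z[0]); d=(yaw-cur+np.pi/2)%np.pi-np.pi/2
        tw=d*np.sign(Rm[2,0]) 
    return np.round(tr,4),round(float(tw),4)
def st():
    p,Rm,s=tool(); z=Rm[:,2]
    print('t',round(s['time'],2),'p',np.round(p,4),'jaw deg',round(np.degrees(np.arctan2(z[1],z[0])),2),'down',np.round(Rm[:,0],3),'F',np.round(s['ft_force'],1),'g',round(s['grip_width'],3),'q',np.round(s['joint_positions'],2))
E
cat > fit1.py <<'E'
import io,contextlib
with contextlib.redirect_stdout(io.StringIO()):
    exec(open('fit0.py').read().split("np.savez")[0])
G=[('stand',st,stand),('l',l,L),('s',s,Sm),('m',m,M),('tray',t,Tr)]
def f(v):
    off={'top':v[:2],'scene':v[2:4]}; out=[v[:4]*.3]
    for i,(nm,ob,_) in enumerate(G):
        p=v[4+3*i:7+3*i]
        for n,uv,P in ob: out.append(proj(n,w(p,P))[0]+off[n]-np.array(uv))
    return np.concatenate(out)
r=least_squares(f,np.r_[np.zeros(4),np.concatenate([g[2] for g in G])],loss='soft_l1',f_scale=.7)
print('off',r.x[:4].round(2),'rms',np.sqrt(np.mean(r.fun**2)))
d={}
for i,g in enumerate(G): d[g[0]]=r.x[4+3*i:7+3*i]; print(g[0],d[g[0]].round(4))
np.savez('poses.npz',off=r.x[:4],**d)
E
python3 fit1.py; python3 - <<'E'
from h import *
st()
d=np.load('poses.npz'); S=d['stand']
h=w(S,[(-.03,.085,.13)])[0]; print(h, plan(h,S[2]))
E
```

```text
off [-0.11 -1.3  -0.18  2.35] rms 0.5677203143391014
stand [0.6209 0.0033 0.0561]
l [ 0.4701  0.426  -0.1326]
s [ 0.4477  0.2496 -0.0898]
m [ 0.4482 -0.4245  0.2332]
tray [ 0.5402 -0.2271 -0.1574]
t 0.1 p [0.2336 0.6061 0.2216] jaw deg 68.93 down [-0.001 -0.002 -1.   ] F [-0.6  0.6  0.1] g 1.002 q [-1.19  0.32 -0.07  1.45  0.02  1.37 -0.06]
[0.58618467 0.08645453 0.13      ] (array([ 0.0922, -0.5158, -0.3579]), 1.147)
```

```bash
python3 -m pendant '[{"travel":[0,-0.05,-0.035],"twist":0.11},{"travel":[0,-0.10,-0.07],"twist":0.22},{"travel":[0,-0.15,-0.105],"twist":0.34},{"travel":[0,-0.2,-0.14],"twist":0.45},{"travel":[0.01,-0.25,-0.175],"twist":0.57},{"travel":[0.02,-0.3,-0.21],"twist":0.7},{"travel":[0.03,-0.35,-0.245],"twist":0.82},{"travel":[0.04,-0.4,-0.28],"twist":0.94},{"travel":[0.05,-0.45,-0.315],"twist":1.05},{"travel":[0.06,-0.50,-0.35],"twist":1.147}]' 0 15; python3 -c "
from h import *
st(); d=np.load('poses.npz'); S=d['stand']
print(plan(w(S,[(-.03,.085,.13)])[0],S[2]))"
```

```text
time: 1.35
position: [0.5749, 0.098, 0.1617]
tool_rot: [-0.043, 1.571, 0.041]
ft_force: [0.9, 1.3, 0.5]
grip_width: 0.501
t 1.35 p [0.5749 0.098  0.1617] jaw deg 3.05 down [-0.001 -0.001 -1.   ] F [0.9 1.3 0.5] g 0.501 q [-0.59  0.23  0.43  1.72 -0.1   1.22 -0.08]
(array([ 0.0317, -0.0121,  0.0107]), -0.0029)
```

```bash
python3 -m pendant '[{"travel":[0.02,-0.012,0.011],"twist":0},{"travel":[0.025,-0.012,0.011],"twist":0},{"travel":[0.025,-0.012,0.011],"twist":0},{"travel":[0.025,-0.012,0.011],"twist":0}]'; python3 - <<'E'
from h import *
st(); I=snap(1)
cv2.imwrite("pics/c1.png",crop(I['scene'],280,220,140,120,5)); cv2.imwrite("pics/c2.png",crop(I['top'],205,150,125,100,6))
p,Rm,s=tool()
for n in('scene','top'): print(n,proj(n,[p,p+Rm@[0,0,.04],p+Rm@[0,0,-.04]]).round(1))
E
```

```text
time: 1.85
position: [0.5863, 0.0885, 0.1375]
tool_rot: [-0.044, 1.57, 0.044]
ft_force: [-0.3, 0.5, 0.7]
grip_width: 0.498
t 1.85 p [0.5863 0.0885 0.1375] jaw deg 3.2 down [ 0. -0. -1.] F [-0.3  0.5  0.7] g 0.498 q [-0.57  0.27  0.44  1.72 -0.12  1.18 -0.04]
scene [[348.5 295.5]
 [336.9 305.6]
 [359.8 285.6]]
top [[260.1 219.5]
 [259.4 206.4]
 [260.7 232.7]]
```

View pics/c1.png

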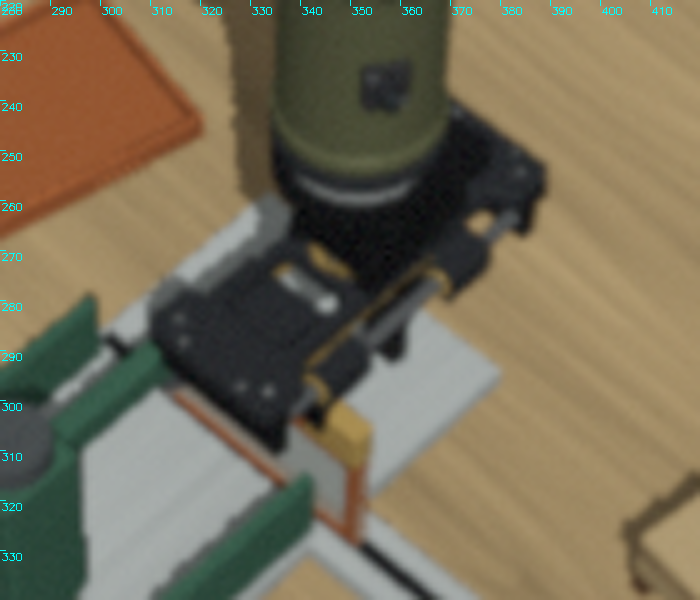

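View pics/c2.png

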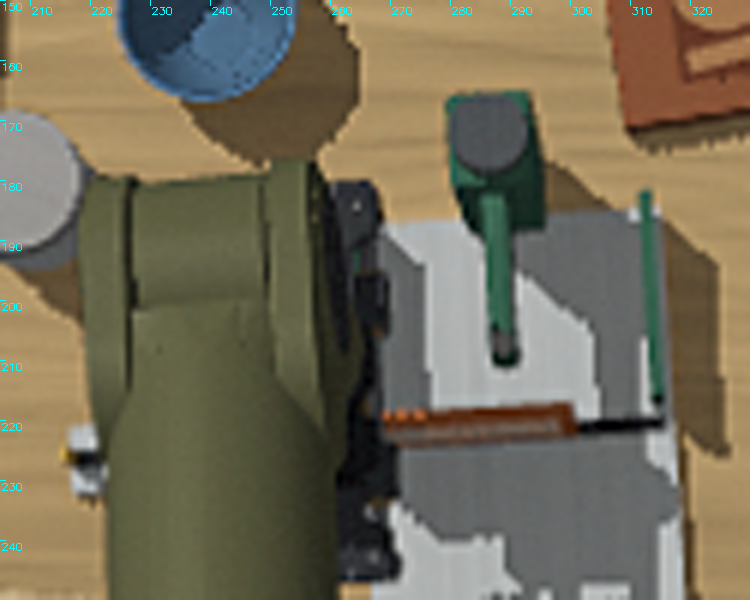

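The gripper straddles the brass grip (scene about 348,303). Next I lower, close and drag.

```bash
python3 -m pendant '[{"travel":[0.02,0,0],"twist":0},{"travel":[0.044,0,0],"twist":0},{"travel":[0.044,0,0],"twist":0},{"travel":[0.044,0,0],"twist":0}]'; python3 -m pendant '[{"travel":[0,0,0],"twist":0},{"travel":[0,0,0],"twist":0},{"travel":[0,0,0],"twist":0},{"travel":[0,0,0],"twist":0}]' -1 15;  python3 -c "
from h import *
st()"
```

```text
time: 2.45
position: [0.5866, 0.088, 0.0937]
tool_rot: [-0.044, 1.57, 0.043]
ft_force: [-0.3, -0.1, 1.3]
grip_width: 0.5
time: 2.95
position: [0.5898, 0.0882, 0.0942]
tool_rot: [-0.044, 1.562, 0.043]
ft_force: [8.1, -0.1, -4.4]
grip_width: 0.159
t 2.95 p [0.5898 0.0882 0.0942] jaw deg 3.17 down [ 0.008 -0.    -1.   ] F [ 8.1 -0.1 -4.4] g 0.159 q [-0.56  0.31  0.43  1.76 -0.14  1.09 -0.03]
```

```bash
python3 -m pendant '[{"travel":[0,0.01,0.003],"twist":0},{"travel":[0,0.03,0.004],"twist":0},{"travel":[0,0.05,0.004],"twist":0},{"travel":[0,0.07,0.004],"twist":0},{"travel":[0,0.09,0.004],"twist":0},{"travel":[0,0.1,0.004],"twist":0},{"travel":[0,0.105,0.004],"twist":0},{"travel":[0,0.108,0.004],"twist":0},{"travel":[0,0.108,0.004],"twist":0}]';  python3 -c "
from h import *
st()"
```

```text
time: 4.08
position: [0.584, 0.1931, 0.0941]
tool_rot: [-0.047, 1.572, 0.039]
ft_force: [-11.5, -7.6, 9.5]
grip_width: 0.161
t 4.08 p [0.584  0.1931 0.0941] jaw deg 3.12 down [-0.001 -0.005 -1.   ] F [-11.5  -7.6   9.5] g 0.161 q [-0.68  0.35  0.38  1.7  -0.14  1.12 -0.2 ]
```

```bash
python3 -m pendant '[{"travel":[0,0.004,0],"twist":0},{"travel":[0,0.006,0],"twist":0},{"travel":[0,0.006,0],"twist":0}]';  python3 - <<'E'
from h import *
st(); I=snap(2)
cv2.imwrite("pics/d1.png",crop(I['scene'],280,220,140,150,4)); cv2.imwrite("pics/d2.png",crop(I['top'],205,150,125,100,6))
E
```

```text
time: 4.45
position: [0.5839, 0.1931, 0.0941]
tool_rot: [-0.05, 1.574, 0.03]
ft_force: [-1.7, -10.2, 3.5]
grip_width: 0.158
t 4.45 p [0.5839 0.1931 0.0941] jaw deg 2.93 down [-0.003 -0.013 -1.   ] F [ -1.7 -10.2   3.5] g 0.158 q [-0.68  0.36  0.38  1.7  -0.13  1.12 -0.21]
```

View pics/d1.png

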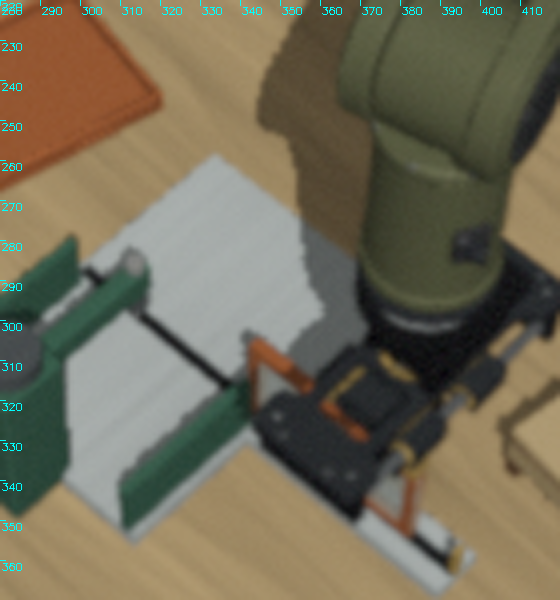

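View pics/d2.png

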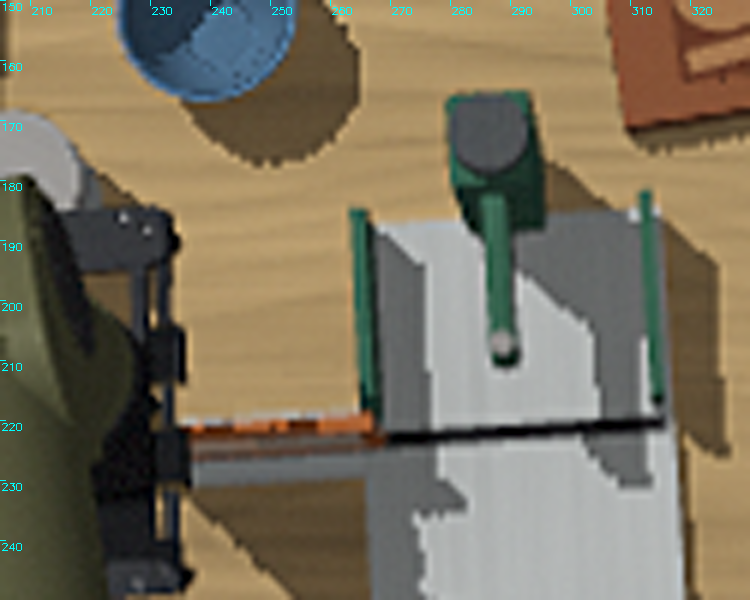

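Guard is at its stop: extra push gave no motion, and the panel's near end clears the cheek at top (264,222). The grip also pins the stand line, so I'll refine the fit with it.

```bash
sed -i 's/^    return np.concatenate(out)/    a=v[4:7]; c,s_=np.cos(a[2]),np.sin(a[2])\n    for P in ((.5898,.0882),(.584,.1931)): out.append(np.array([((P[0]-a[0])*c+(P[1]-a[1])*s_+.03)*2000]))\n    return np.concatenate(out)/' fit1.py; python3 fit1.py
python3 -m pendant '[{"travel":[0,0,0],"twist":0},{"travel":[0,0,0],"twist":0},{"travel":[-0.03,0,0],"twist":0},{"travel":[-0.08,0,0],"twist":0},{"travel":[-0.1,0,0],"twist":0},{"travel":[-0.1,0,0],"twist":0}]' 0 20
python3 - <<'E'
from h import *
st(); d=np.load('poses.npz'); L=d['l']
print(plan(w(L,[(-.028,0,.12)])[0],L[2]+np.pi/2))
E
```

```text
off [-0.28 -0.16  0.96  1.69] rms 0.5677927877781541
stand [0.6246 0.0028 0.0559]
l [ 0.4736  0.4254 -0.1318]
s [ 0.4513  0.249  -0.0895]
m [ 0.4521 -0.4249  0.2329]
tray [ 0.544  -0.2275 -0.1571]
time: 5.3
position: [0.5849, 0.1954, 0.1955]
tool_rot: [-0.049, 1.571, 0.032]
ft_force: [-0.7, 0.0, 0.7]
grip_width: 0.495
t 5.3 p [0.5849 0.1954 0.1955] jaw deg 2.98 down [-0.    -0.011 -1.   ] F [-0.7  0.   0.7] g 0.495 q [-0.7   0.27  0.4   1.59 -0.1   1.3  -0.24]
(array([ 0.073 ,  0.2414, -0.1266]), -1.387)
```

```bash
python3 -m pendant '[{"travel":[0,0.03,-0.015],"twist":-0.17},{"travel":[0,0.06,-0.03],"twist":-0.34},{"travel":[0,0.09,-0.046],"twist":-0.51},{"travel":[0,0.12,-0.06],"twist":-0.68},{"travel":[0,0.15,-0.075],"twist":-0.86},{"travel":[0.01,0.18,-0.09],"twist":-1.03},{"travel":[0.03,0.21,-0.105],"twist":-1.2},{"travel":[0.05,0.241,-0.115],"twist":-1.36},{"travel":[0.07,0.241,-0.115],"twist":-1.387},{"travel":[0.07,0.241,-0.115],"twist":-1.387}]'
python3 - <<'E'
from h import *
st(); d=np.load('poses.npz'); L=d['l']
print(plan(w(L,[(-.010,0,.054)])[0],L[2]+np.pi/2))
I=snap(3); x,y=120,220
im=crop(I['top'],x,y,80,70,8); draw(im,'top',boxlines('l',L),8,x,y); cv2.imwrite('pics/e1.png',im)
x,y=430,320; im=crop(I['scene'],x,y,100,90,6); draw(im,'scene',boxlines('l',L),6,x,y); cv2.imwrite('pics/e2.png',im)
E
```

```text
time: 6.55
position: [0.4562, 0.4269, 0.1192]
tool_rot: [-1.121, 1.284, 1.105]
ft_force: [1.0, -0.8, 0.7]
grip_width: 0.501
t 6.55 p [0.4562 0.4269 0.1192] jaw deg 82.36 down [-0.004 -0.016 -1.   ] F [ 1.  -0.8  0.7] g 0.501 q [-0.87  0.34  0.09  1.63 -0.02  1.18  0.66]
(array([ 0.0652, -0.0076,  0.0019]), -0.0015)
```

View pics/e1.png

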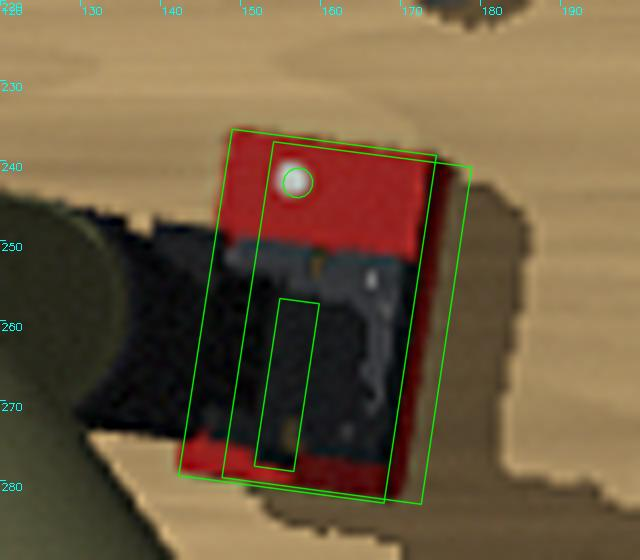

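View pics/e2.png

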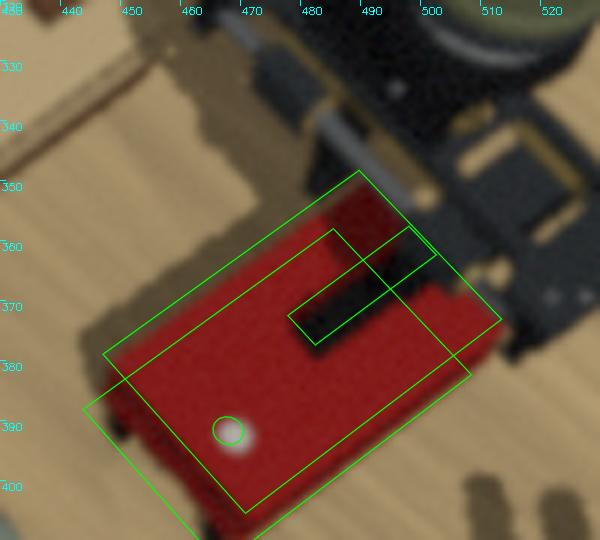

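```bash
python3 -m pendant '[{"travel":[0.02,-0.004,0.002],"twist":0},{"travel":[0.045,-0.008,0.002],"twist":0},{"travel":[0.063,-0.008,0.002],"twist":0},{"travel":[0.063,-0.008,0.002],"twist":0}]' - 40; python3 -m pendant '[{"travel":[0,0,0],"twist":0},{"travel":[0,0,0],"twist":0},{"travel":[0,0,0],"twist":0},{"travel":[0,0,0],"twist":0}]' -1 40;  python3 -c "
from h import *
st()"
```

```text
time: 7.15
position: [0.4657, 0.4264, 0.0574]
tool_rot: [-1.118, 1.283, 1.103]
ft_force: [-0.4, -0.4, -0.4]
grip_width: 0.497
time: 7.65
position: [0.466, 0.4281, 0.0584]
tool_rot: [-1.117, 1.279, 1.104]
ft_force: [0.9, 3.0, 1.3]
grip_width: 0.176
t 7.65 p [0.466  0.4281 0.0584] jaw deg 82.26 down [-0.001 -0.012 -1.   ] F [0.9 3.  1.3] g 0.176 q [-0.86  0.41  0.09  1.67 -0.03  1.07  0.67]
```

Only about 4 mm of pad overlaps the batten, so I'll re-grip deeper.

```bash
python3 -m pendant '[{"travel":[0,0,0.001],"twist":0},{"travel":[0.003,0,0.001],"twist":0},{"travel":[0.006,0,0.001],"twist":0},{"travel":[0.006,0,0.001],"twist":0}]' -0.4 40; python3 -m pendant '[{"travel":[0,0,0],"twist":0},{"travel":[0,0,0],"twist":0},{"travel":[0,0,0],"twist":0}]' -1 40;  python3 -c "
from h import *
st()"
```

```text
time: 8.15
position: [0.4659, 0.4284, 0.0517]
tool_rot: [-1.118, 1.281, 1.104]
ft_force: [-0.8, 0.0, 0.6]
grip_width: 0.301
time: 8.52
position: [0.4658, 0.4286, 0.0516]
tool_rot: [-1.118, 1.281, 1.104]
ft_force: [0.2, 0.6, -1.0]
grip_width: 0.181
t 8.53 p [0.4658 0.4286 0.0516] jaw deg 82.25 down [-0.002 -0.013 -1.   ] F [ 0.2  0.6 -1. ] g 0.181 q [-0.86  0.42  0.08  1.67 -0.03  1.06  0.67]
```

```bash
sed -i 's/^    return np.concatenate(out)/    a=v[7:10]; P=(.4658,.4286); out.append(np.array([(-(P[0]-a[0])*np.sin(a[2])+(P[1]-a[1])*np.cos(a[2]))*2000]))\n    return np.concatenate(out)/' fit1.py; python3 fit1.py
python3 -m pendant '[{"travel":[-0.01,0,0],"twist":0},{"travel":[-0.03,0,0],"twist":0},{"travel":[-0.06,0,0],"twist":0},{"travel":[-0.06,0,0],"twist":0}]'
python3 - <<'E'
from h import *
st(); d=np.load('poses.npz'); L=d['l']; S=d['stand']
g=R.from_euler('z',-L[2]).apply(np.array([.4658-L[0],.4286-L[1],0])); print('grip local',g)
I=snap(4); x,y=120,210
im=crop(I['top'],x,y,80,70,8);  cv2.imwrite('pics/e1.png',im)
x,y=430,300; im=crop(I['scene'],x,y,100,90,6); cv2.imwrite('pics/e2.png',im)
# target: box origin at stand x=-.052-.07, y=-.012 , z above bed 
t=w(S,[(-.052-.075+g[0],-.012+g[1],.12)])[0]; print(t,plan(t,S[2]+np.pi/2))
E
```

```text
off [ 0.41 -0.21  0.32  1.2 ] rms 0.5680866684800683
stand [0.6245 0.005  0.0557]
l [ 0.4735  0.4276 -0.1315]
s [ 0.4512  0.2511 -0.0897]
m [ 0.4519 -0.4223  0.2306]
tray [ 0.5438 -0.2251 -0.1575]
time: 9.02
position: [0.4679, 0.4312, 0.1157]
tool_rot: [-1.116, 1.273, 1.103]
ft_force: [1.0, 0.9, -3.4]
grip_width: 0.178
t 9.03 p [0.4679 0.4312 0.1157] jaw deg 82.24 down [ 0.003 -0.008 -1.   ] F [ 1.   0.9 -3.4] g 0.178 q [-0.86  0.36  0.09  1.62 -0.03  1.17  0.67]
grip local [-7.77657774e-03  2.14862509e-05  0.00000000e+00]
[ 0.4906011  -0.01446456  0.12      ] (array([-0.0027, -0.0843, -0.4365]), -0.191)
```

View pics/e2.png

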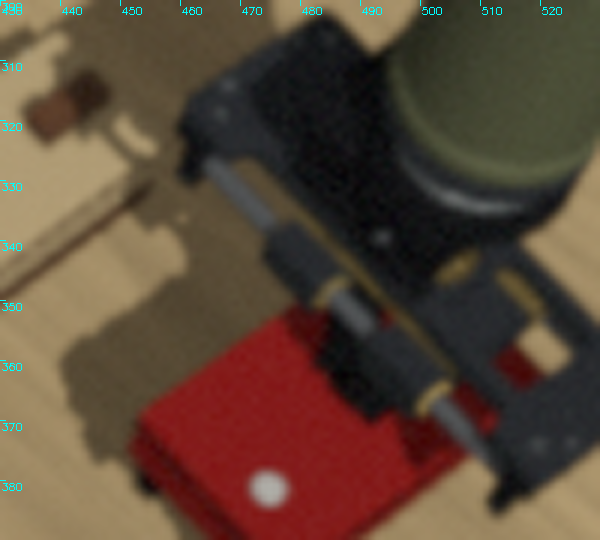

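```bash
python3 -m pendant '[{"travel":[-0.02,-0.003,-0.015],"twist":-0.01},{"travel":[-0.035,-0.009,-0.045],"twist":-0.03},{"travel":[-0.04,-0.019,-0.09],"twist":-0.05},{"travel":[-0.04,-0.029,-0.14],"twist":-0.07},{"travel":[-0.04,-0.039,-0.19],"twist":-0.09},{"travel":[-0.04,-0.048,-0.24],"twist":-0.11},{"travel":[-0.04,-0.058,-0.29],"twist":-0.13},{"travel":[-0.04,-0.067,-0.34],"twist":-0.15},{"travel":[-0.04,-0.077,-0.39],"twist":-0.17},{"travel":[-0.03,-0.083,-0.425],"twist":-0.185}]'
python3 -m pendant '[{"travel":[0,0,-0.01],"twist":0},{"travel":[0,0,-0.01],"twist":0},{"travel":[0,0,-0.01],"twist":0}]'
python3 - <<'E'
from h import *
st(); d=np.load('poses.npz'); S=d['stand'];g=(-.0078,0)
t=w(S,[(-.052-.075+g[0],-.012+g[1],.08)])[0]; print(t,plan(t,S[2]+np.pi/2))
snap(5)
E
```

```text
time: 10.38
position: [0.4908, -0.0065, 0.1484]
tool_rot: [-1.253, 1.196, 1.238]
ft_force: [0.7, 1.4, -3.1]
grip_width: 0.177
time: 10.75
position: [0.4913, -0.0147, 0.1489]
tool_rot: [-1.254, 1.194, 1.24]
ft_force: [-0.1, 1.1, -3.8]
grip_width: 0.181
t 10.75 p [ 0.4913 -0.0147  0.1489] jaw deg 92.82 down [ 0.    -0.011 -1.   ] F [-0.1  1.1 -3.8] g 0.181 q [-0.41  0.03  0.39  1.94  0.    1.17  1.6 ]
[ 0.49057891 -0.01448731  0.08      ] (array([0.0689, 0.0007, 0.0011]), -0.0066)
```

View pics/scene5.png

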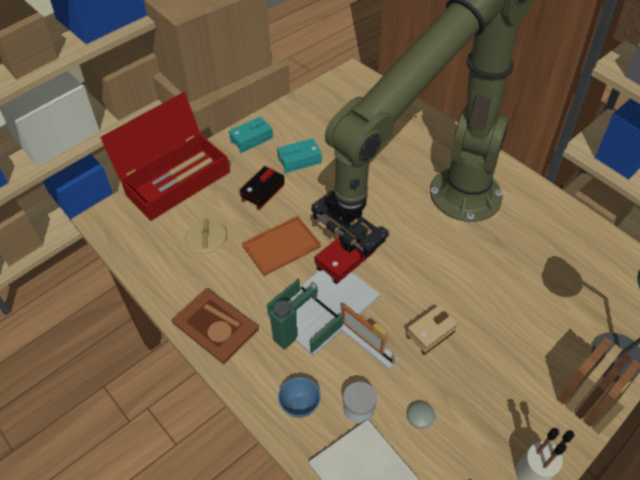

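```bash
python3 -m pendant '[{"travel":[0.02,0,0.001],"twist":-0.006},{"travel":[0.05,0,0.001],"twist":-0.006},{"travel":[0.075,0,0.001],"twist":-0.006},{"travel":[0.083,0,0.001],"twist":-0.006},{"travel":[0.083,0,0.001],"twist":-0.006},{"travel":[0.083,0,0.001],"twist":-0.006}]'
python3 - <<'E'
from h import *
st(); d=np.load('poses.npz'); S=d['stand'];g=(-.0078,0)
t=w(S,[(-.052+g[0],-.012+g[1],.0645)])[0]; print(t,plan(t,S[2]+np.pi/2))
E
```

```text
time: 11.6
position: [0.4923, -0.0145, 0.0668]
tool_rot: [-1.26, 1.189, 1.244]
ft_force: [-0.1, 0.8, -3.8]
grip_width: 0.179
t 11.6 p [ 0.4923 -0.0145  0.0668] jaw deg 93.22 down [ 0.002 -0.012 -1.   ] F [-0.1  0.8 -3.8] g 0.179 q [-0.4   0.13  0.39  2.03 -0.04  0.99  1.64]
[ 0.56546244 -0.01030919  0.0645    ] (array([ 0.0024, -0.0732,  0.0001]), 0.0004)
```

```bash
python3 -m pendant '[{"travel":[0.003,-0.005,0],"twist":0},{"travel":[0.003,-0.02,0],"twist":0},{"travel":[0.003,-0.035,0],"twist":0},{"travel":[0.003,-0.05,0],"twist":0},{"travel":[0.003,-0.065,0],"twist":0},{"travel":[0.003,-0.073,0],"twist":0},{"travel":[0.003,-0.073,0],"twist":0},{"travel":[0.003,-0.073,0],"twist":0}]'
cat > look.py <<'E'
import sys
from h import *
tag,b=sys.argv[1:3]
st(); d=np.load('poses.npz'); S=d['stand']; off={'top':d['off'][:2],'scene':d['off'][2:]}
I=snap(tag); DD=[v/1000 for v in DIM[b]]
pose=None
out=[]
for n in('scene','top'):
    u=proj(n,w(S,[(0,0,.126),(0,0,.07),(0,0,.062)]))+off[n]; print(n,'arm/tip/lidpt px',u.round(1).tolist())
    c=u[2].astype(int); x,y=c[0]-30,c[1]-30; im=crop(I[n],x,y,62,75,6)
    a=-DD[4]; bp=w(S,[(-DD[4],-DD[5],0)])[0]; P=(bp[0],bp[1],S[2])
    im0=im.copy()
    for p in boxlines(b,P,.012)[:1]+boxlines(b,P,.012)[3:]+[w(S,[(0,0,.07),(0,0,.088)])]:
        uv=(proj(n,p)+off[n]-[x,y]+.5)*6-.5; cv2.polylines(im,[np.int32(uv*8)],True,(0,255,0),1,cv2.LINE_AA,3)
    out+= [im]
cv2.imwrite(f'pics/look{tag}.png',np.hstack(out))
E
python3 look.py 6 l
```

```text
time: 12.6
position: [0.5646, -0.0105, 0.0637]
tool_rot: [-1.259, 1.19, 1.244]
ft_force: [0.0, 0.5, -4.1]
grip_width: 0.175
t 12.6 p [ 0.5646 -0.0105  0.0637] jaw deg 93.21 down [ 0.001 -0.012 -1.   ] F [ 0.   0.5 -4.1] g 0.175 q [-0.37  0.28  0.39  1.86 -0.11  1.02  1.68]
scene arm/tip/lidpt px [[313.8, 287.3], [314.2, 300.0], [314.3, 301.8]]
top arm/tip/lidpt px [[288.2, 207.3], [289.3, 210.2], [289.5, 210.6]]
```

View pics/look6.png

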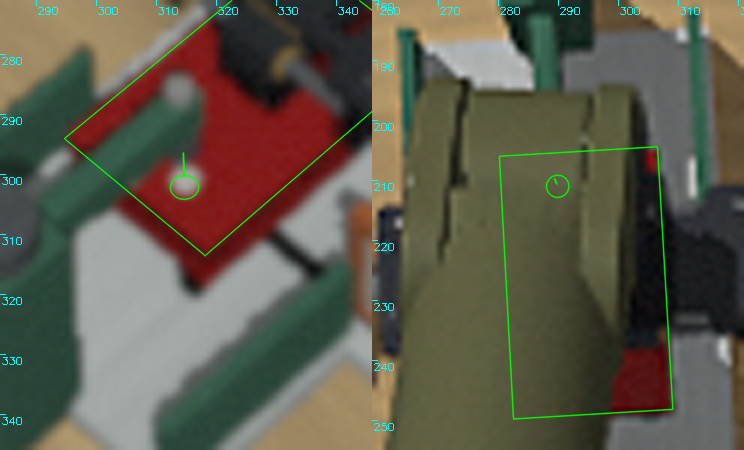

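```bash
python3 -m pendant '[{"travel":[0.0015,0,0],"twist":0},{"travel":[0.003,0,0],"twist":0},{"travel":[0.003,0,0],"twist":0}]'
python3 -m pendant '[{"travel":[0,0,0],"twist":0},{"travel":[0,0,0],"twist":0},{"travel":[-0.01,0,0],"twist":0},{"travel":[-0.04,0,0],"twist":0},{"travel":[-0.09,0.02,0],"twist":0},{"travel":[-0.14,0.06,0],"twist":0},{"travel":[-0.14,0.10,0],"twist":0},{"travel":[-0.14,0.12,0],"twist":0},{"travel":[-0.14,0.12,0],"twist":0}]' -0.3 40
python3 look.py 7 l
```

```text
time: 13.08
position: [0.5648, -0.0103, 0.0635]
tool_rot: [-1.259, 1.188, 1.244]
ft_force: [-5.7, 0.4, 11.8]
grip_width: 0.181
time: 14.2
position: [0.4442, -0.0156, 0.2042]
tool_rot: [-1.259, 1.186, 1.243]
ft_force: [-0.7, -0.0, -0.6]
grip_width: 0.353
t 14.2 p [ 0.4442 -0.0156  0.2042] jaw deg 93.21 down [ 0.004 -0.009 -1.   ] F [-0.7 -0.  -0.6] g 0.353 q [-0.44 -0.13  0.37  1.97  0.06  1.29  1.54]
scene arm/tip/lidpt px [[313.8, 287.3], [314.2, 300.0], [314.3, 301.8]]
top arm/tip/lidpt px [[288.2, 207.3], [289.3, 210.2], [289.5, 210.6]]
```

View pics/look7.png

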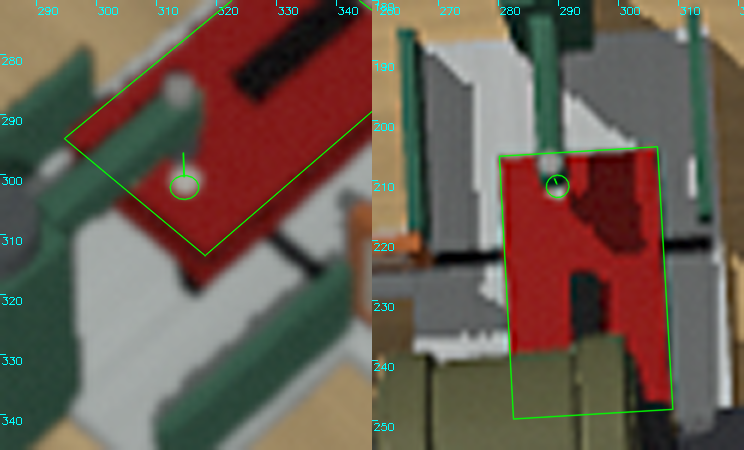

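Both views put the dot under the tip (top around 289,211; scene around 314,300, with the arm cap showing the same 1 px bias). I'll wait for the prick.

```bash
for i in 1 2; do python3 -m pendant '[{"travel":[0,0,0],"twist":0},{"travel":[0,0,0],"twist":0},{"travel":[0,0,0],"twist":0},{"travel":[0,0,0],"twist":0},{"travel":[0,0,0],"twist":0},{"travel":[0,0,0],"twist":0},{"travel":[0,0,0],"twist":0},{"travel":[0,0,0],"twist":0},{"travel":[0,0,0],"twist":0},{"travel":[0,0,0],"twist":0}]' >/dev/null; done
python3 look.py 8 l
python3 - <<'E'
from h import *
d=np.load('poses.npz'); S=d['stand']
print(plan([.565,-.0105,.085],S[2]+np.pi/2))
E
```

```text
t 16.8 p [ 0.4455 -0.0155  0.2039] jaw deg 93.21 down [ 0.004 -0.01  -1.   ] F [-0.6 -0.3  0.2] g 0.346 q [-0.44 -0.13  0.37  1.97  0.06  1.29  1.55]
scene arm/tip/lidpt px [[313.8, 287.3], [314.2, 300.0], [314.3, 301.8]]
top arm/tip/lidpt px [[288.2, 207.3], [289.3, 210.2], [289.5, 210.6]]
(array([ 0.1193, -0.1192, -0.0004]), 0.0002)
```

View pics/look8.png

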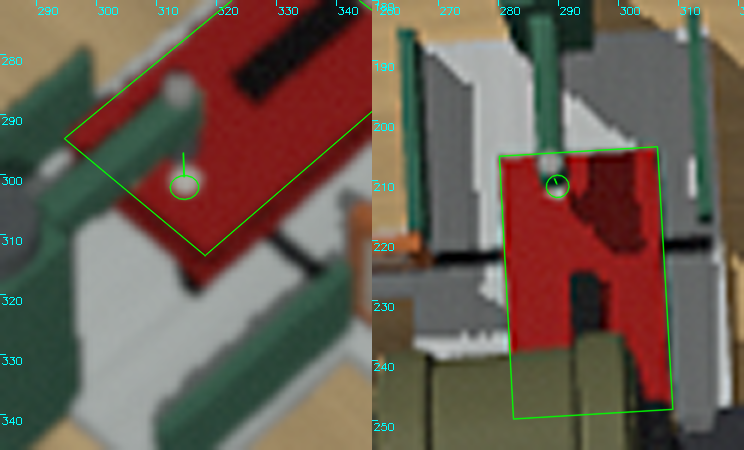

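```bash
python3 -m pendant '[{"travel":[0,-0.04,0],"twist":0},{"travel":[0.0,-0.08,0],"twist":0},{"travel":[0.03,-0.119,0],"twist":0},{"travel":[0.07,-0.119,0],"twist":0},{"travel":[0.11,-0.119,0],"twist":0},{"travel":[0.138,-0.119,0],"twist":0},{"travel":[0.14,-0.119,0],"twist":0},{"travel":[0.14,-0.119,0],"twist":0}]'
python3 -m pendant '[{"travel":[0,0,0],"twist":0},{"travel":[0,0,0],"twist":0},{"travel":[0,0,0],"twist":0},{"travel":[0,0,0],"twist":0}]' -1 40
python3 - <<'E'
from h import *
st()
d=np.load('poses.npz'); S=d['stand']
print(w(d['tray'],[(0,0,0)]),plan(w(S,[(-.14,-.012,.07)])[0]))
E
```

```text
time: 17.9
position: [0.5647, -0.0103, 0.0641]
tool_rot: [-1.259, 1.188, 1.244]
ft_force: [-0.4, 0.8, -0.7]
grip_width: 0.354
time: 18.4
position: [0.5649, -0.0103, 0.0645]
tool_rot: [-1.259, 1.187, 1.243]
ft_force: [-0.8, 0.1, 2.5]
grip_width: 0.179
t 18.4 p [ 0.5649 -0.0103  0.0645] jaw deg 93.21 down [ 0.004 -0.01  -1.   ] F [-0.8  0.1  2.5] g 0.179 q [-0.39  0.28  0.41  1.86 -0.12  1.02  1.69]
[[ 0.54381322 -0.22513269  0.        ]] (array([-0.0057,  0.0796, -0.0001]), 0.0)
```

```bash
python3 -m pendant '[{"travel":[-0.001,0.005,0],"twist":0},{"travel":[-0.002,0.02,0],"twist":0},{"travel":[-0.002,0.04,0],"twist":0},{"travel":[-0.002,0.06,0],"twist":0},{"travel":[-0.002,0.08,0],"twist":0},{"travel":[-0.01,0.085,0],"twist":0},{"travel":[-0.05,0.085,0],"twist":0},{"travel":[-0.08,0.085,0],"twist":0},{"travel":[-0.08,0.085,0],"twist":0}]'
python3 - <<'E'
from h import *
st()
d=np.load('poses.npz'); T=d['tray']
t=w(T,[(-.0078,0,.12)])[0]; print(t,plan(t,T[2]+np.pi/2))
E
```

```text
time: 19.52
position: [0.482, -0.0141, 0.1468]
tool_rot: [-1.262, 1.182, 1.239]
ft_force: [0.3, -0.3, -4.0]
grip_width: 0.181
t 19.52 p [ 0.482  -0.0141  0.1468] jaw deg 93.21 down [ 0.01  -0.009 -1.   ] F [ 0.3 -0.3 -4. ] g 0.181 q [-0.45 -0.    0.42  1.98  0.01  1.16  1.59]
[ 0.53610972 -0.2239095   0.12      ] (array([ 0.0292, -0.042 , -0.2123]), 0.2136)
```

```bash
python3 -m pendant '[{"travel":[0,-0.004,-0.02],"twist":0.03},{"travel":[0,-0.012,-0.06],"twist":0.08},{"travel":[0,-0.022,-0.11],"twist":0.13},{"travel":[0,-0.032,-0.16],"twist":0.18},{"travel":[0,-0.04,-0.2],"twist":0.214},{"travel":[0.01,-0.042,-0.212],"twist":0.214},{"travel":[0.03,-0.042,-0.212],"twist":0.214},{"travel":[0.03,-0.042,-0.212],"twist":0.214}]'
python3 - <<'E'
from h import *
st(); I=snap(9)
d=np.load('poses.npz'); T=d['tray']
t=w(T,[(-.0078,0,.0575)])[0]; print(t,plan(t,T[2]+np.pi/2))
cv2.imwrite('pics/f1.png',np.hstack([crop(I['scene'],230,190,110,100,4),crop(I['top'],325,190,80,100,4)]))
E
```

```text
time: 20.52
position: [0.5337, -0.2212, 0.1156]
tool_rot: [-1.099, 1.281, 1.088]
ft_force: [-0.5, 0.7, -4.8]
grip_width: 0.18
t 20.52 p [ 0.5337 -0.2212  0.1156] jaw deg 81.04 down [ 0.003 -0.006 -1.   ] F [-0.5  0.7 -4.8] g 0.18 q [-0.18  0.27  0.6   1.79 -0.16  1.13  1.9 ]
[ 0.53610972 -0.2239095   0.0575    ] (array([ 0.0607, -0.0002, -0.0016]), 0.0018)
```

View pics/f1.png

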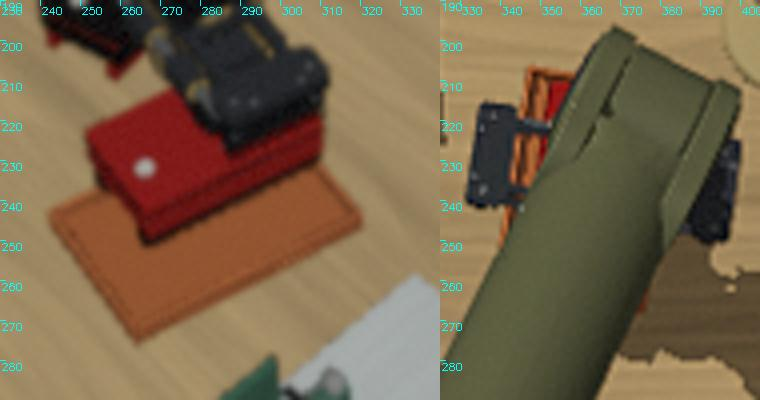

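```bash
python3 -m pendant '[{"travel":[0.02,0,-0.001],"twist":0},{"travel":[0.04,0,-0.002],"twist":0},{"travel":[0.052,0,-0.002],"twist":0},{"travel":[0.058,0,-0.002],"twist":0},{"travel":[0.06,0,-0.002],"twist":0},{"travel":[0.06,0,-0.002],"twist":0}]'
python3 -c "
from h import *
st()"
```

```text
time: 21.38
position: [0.5362, -0.2244, 0.0586]
tool_rot: [-1.103, 1.277, 1.084]
ft_force: [-0.8, 0.0, -3.0]
grip_width: 0.177
t 21.38 p [ 0.5362 -0.2244  0.0586] jaw deg 81.08 down [ 0.009 -0.008 -1.   ] F [-0.8  0.  -3. ] g 0.177 q [-0.15  0.34  0.59  1.84 -0.22  1.02  1.94]
```

```bash
python3 -m pendant '[{"travel":[0.002,0,0],"twist":0},{"travel":[0.003,0,0],"twist":0},{"travel":[0.003,0,0],"twist":0}]'
python3 -c "
from h import *
st()"
python3 -m pendant '[{"travel":[0,0,0],"twist":0},{"travel":[0,0,0],"twist":0},{"travel":[-0.01,0,0],"twist":0},{"travel":[-0.04,0,0],"twist":0},{"travel":[-0.09,0,0],"twist":0},{"travel":[-0.12,0.03,-0.03],"twist":0},{"travel":[-0.12,0.06,-0.08],"twist":0},{"travel":[-0.12,0.08,-0.12],"twist":0},{"travel":[-0.12,0.08,-0.12],"twist":0}]' -0.2 40
python3 - <<'E'
from h import *
st(); I=snap(10)
d=np.load('poses.npz')
M=d['m'];t=w(M,[(-.012,0,.12)])[0]; print(t,plan(t,M[2]+np.pi/2))
cv2.imwrite('pics/f1.png',np.hstack([crop(I['scene'],230,155,100,125,4),crop(I['top'],325,190,110,125,4)]))
E
```

```text
time: 21.75
position: [0.537, -0.2246, 0.0575]
tool_rot: [-1.104, 1.276, 1.083]
ft_force: [-3.7, 1.5, 7.3]
grip_width: 0.176
t 21.75 p [ 0.537  -0.2246  0.0575] jaw deg 81.08 down [ 0.01  -0.007 -1.   ] F [-3.7  1.5  7.3] g 0.176 q [-0.15  0.34  0.59  1.84 -0.22  1.01  1.94]
time: 22.88
position: [0.4351, -0.3341, 0.1784]
tool_rot: [-1.099, 1.279, 1.075]
ft_force: [0.2, 0.9, 0.6]
grip_width: 0.4
t 22.88 p [ 0.4351 -0.3341  0.1784] jaw deg 80.62 down [ 0.011 -0.009 -1.   ] F [0.2 0.9 0.6] g 0.4 q [-0.05  0.14  0.72  1.8  -0.1   1.23  2.1 ]
[ 0.44022747 -0.42504767  0.12      ] (array([ 0.0585, -0.0161, -0.0933]), -0.3874)
```

View pics/f1.png

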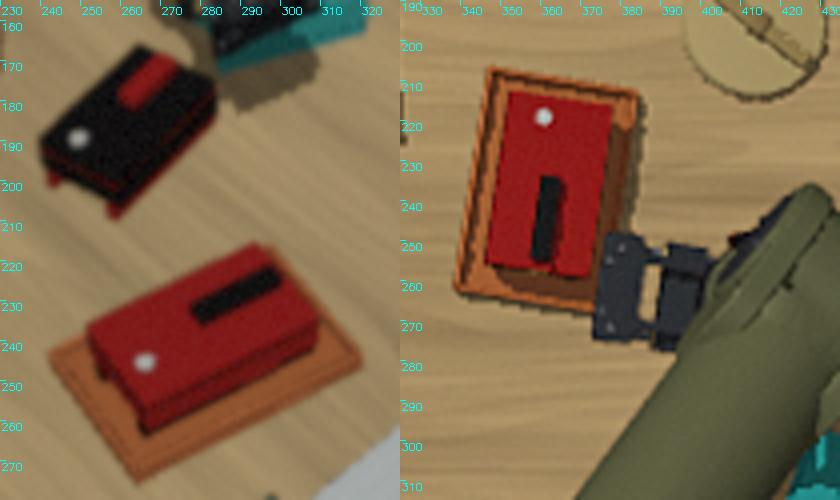

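The red box sits squarely in the tray (top about 360–365, 213–270). The black box is unmoved (scene dot 249,189). Now I'll refine the black box's pose.

```bash
python3 - <<'E'
from h import *
d=np.load('poses.npz');M=d['m'];off={'top':d['off'][:2],'scene':d['off'][2:]}
I=load(0);J=load(10)
o=[]
for im0,n,x,y in ((I['top'],'top',398,236),(J['scene'],'scene',230,155)):
    im=crop(im0,x,y,60,60,6) ;
    for p in [boxlines('m',M)[i] for i in (0,1,3)]:
        uv=(proj(n,p)+off[n]-[x,y]+.5)*6-.5; cv2.polylines(im,[np.int32(uv*8)],True,(0,255,0),1,cv2.LINE_AA,3)
    o.append(im)
cv2.imwrite('pics/g1.png',np.hstack(o))
E
```

```text
(no output)
```

View pics/g1.png

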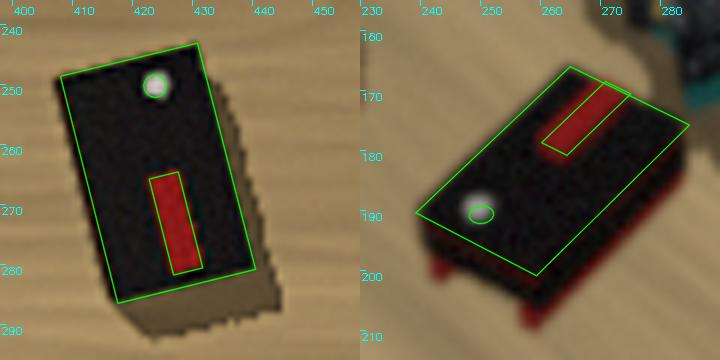

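```bash
python3 -m pendant '[{"travel":[0,-0.004,-0.023],"twist":-0.1},{"travel":[0,-0.008,-0.046],"twist":-0.2},{"travel":[0.02,-0.012,-0.07],"twist":-0.3},{"travel":[0.04,-0.016,-0.09],"twist":-0.38},{"travel":[0.05,-0.016,-0.093],"twist":-0.387},{"travel":[0.05,-0.016,-0.093],"twist":-0.387},{"travel":[0.05,-0.016,-0.093],"twist":-0.387}]' 0
python3 - <<'E'
from h import *
st()
d=np.load('poses.npz')
M=d['m'];t=w(M,[(-.012,0,.053)])[0]; print(t,plan(t,M[2]+np.pi/2))
E
```

```text
time: 23.85
position: [0.4413, -0.4238, 0.1289]
tool_rot: [-1.39, 1.088, 1.365]
ft_force: [-0.8, 0.2, 0.6]
grip_width: 0.5
t 23.85 p [ 0.4413 -0.4238  0.1289] jaw deg 103.29 down [ 0.012 -0.007 -1.   ] F [-0.8  0.2  0.6] g 0.5 q [ 0.21  0.33  0.62  1.7  -0.21  1.16  2.69]
[ 0.44022747 -0.42504767  0.053     ] (array([ 0.0759,  0.0021, -0.0002]), 0.0014)
```

q7 is at its limit here, so I'll do the half turn for the same grasp.

```bash
python3 -m pendant '[{"travel":[0,0,0],"twist":0.18},{"travel":[0,0,0],"twist":0.36},{"travel":[0,0,0],"twist":0.54},{"travel":[0,0,0],"twist":0.72},{"travel":[0,0,0],"twist":0.9},{"travel":[0,0,0],"twist":1.08},{"travel":[0,0,0],"twist":1.26},{"travel":[0,0,0],"twist":1.44},{"travel":[0,0,0],"twist":1.57},{"travel":[0,0,0],"twist":1.57}]' >/dev/null
python3 -m pendant '[{"travel":[0,0,0],"twist":0.18},{"travel":[0,0,0],"twist":0.36},{"travel":[0,0,0],"twist":0.54},{"travel":[0,0,0],"twist":0.72},{"travel":[0,0,0],"twist":0.9},{"travel":[0,0,0],"twist":1.08},{"travel":[0,0,0],"twist":1.26},{"travel":[0,0,0],"twist":1.44},{"travel":[0,0,0],"twist":1.57},{"travel":[0,0,0],"twist":1.57}]'
python3 - <<'E'
from h import *
st()
d=np.load('poses.npz')
M=d['m'];t=w(M,[(-.012,0,.053)])[0]; print(t,plan(t,M[2]+np.pi/2))
E
```

```text
time: 26.35
position: [0.4429, -0.4228, 0.1298]
tool_rot: [1.03, 1.298, -1.025]
ft_force: [0.1, 0.3, 0.1]
grip_width: 0.5
t 26.35 p [ 0.4429 -0.4228  0.1298] jaw deg -76.19 down [ 0.014 -0.007 -1.   ] F [0.1 0.3 0.1] g 0.5 q [-0.18  0.54  1.19  1.71 -0.53  1.25 -0.19]
[ 0.44022747 -0.42504767  0.053     ] (array([ 0.0768, -0.004 ,  0.0007]), 0.0104)
```

```bash
python3 -m pendant '[{"travel":[0.03,-0.004,0],"twist":0.01},{"travel":[0.06,-0.004,0],"twist":0.01},{"travel":[0.076,-0.004,0],"twist":0.01},{"travel":[0.077,-0.004,0],"twist":0.01},{"travel":[0.077,-0.004,0],"twist":0.01}]' - 40
python3 -m pendant '[{"travel":[0,0,0],"twist":0},{"travel":[0,0,0],"twist":0},{"travel":[0,0,0],"twist":0},{"travel":[0,0,0],"twist":0}]' -1 40
python3 -c "
from h import *
st()"
```

```text
time: 26.98
position: [0.4405, -0.425, 0.0538]
tool_rot: [1.036, 1.293, -1.032]
ft_force: [0.4, 0.3, -0.3]
grip_width: 0.499
time: 27.48
position: [0.4407, -0.4254, 0.054]
tool_rot: [1.036, 1.292, -1.032]
ft_force: [0.3, -1.7, 0.5]
grip_width: 0.181
t 27.48 p [ 0.4407 -0.4254  0.054 ] jaw deg -76.72 down [ 0.015 -0.009 -1.   ] F [ 0.3 -1.7  0.5] g 0.181 q [-0.12  0.61  1.11  1.78 -0.61  1.12 -0.15]
```

```bash
python3 -m pendant '[{"travel":[-0.01,0,0],"twist":0},{"travel":[-0.03,0,0],"twist":0},{"travel":[-0.06,0,0],"twist":0},{"travel":[-0.1,0,0],"twist":0},{"travel":[-0.11,0,0],"twist":0},{"travel":[-0.11,0,0],"twist":0}]'
python3 - <<'E'
from h import *
st()
d=np.load('poses.npz');S=d['stand'];g=(-.0116,0)
t=w(S,[(-.045-.075+g[0],.010+g[1],.15)])[0]; print(t,plan(t,S[2]+np.pi/2))
I=snap(11)
cv2.imwrite('pics/f1.png',np.hstack([crop(I['scene'],230,130,100,100,4),crop(I['top'],390,220,80,100,4)]))
E
```

```text
time: 28.22
position: [0.4392, -0.4243, 0.1644]
tool_rot: [1.036, 1.291, -1.031]
ft_force: [-0.2, -0.1, -4.2]
grip_width: 0.176
t 28.23 p [ 0.4392 -0.4243  0.1644] jaw deg -76.71 down [ 0.017 -0.009 -1.   ] F [-0.2 -0.1 -4.2] g 0.176 q [-0.18  0.47  1.19  1.68 -0.47  1.28 -0.24]
[0.49254836 0.00765679 0.15      ] (array([ 0.0113,  0.1511, -0.4083]), 0.1763)
```

View pics/f1.png

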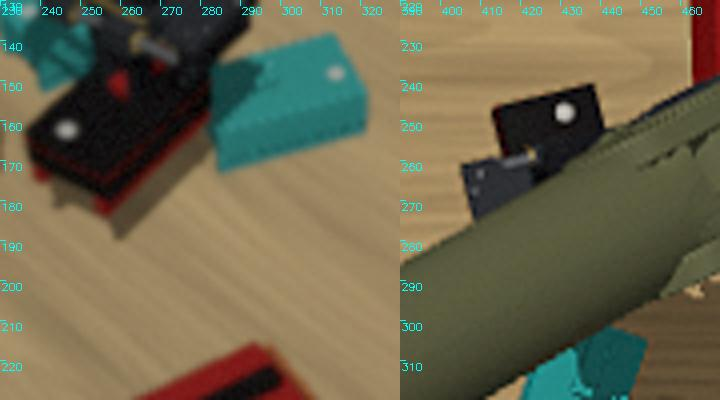

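```bash
python3 -m pendant '[{"travel":[0,0.005,-0.013],"twist":0.01},{"travel":[0,0.015,-0.04],"twist":0.02},{"travel":[0,0.033,-0.09],"twist":0.04},{"travel":[0,0.052,-0.14],"twist":0.06},{"travel":[0,0.07,-0.19],"twist":0.08},{"travel":[0,0.089,-0.24],"twist":0.1},{"travel":[0,0.107,-0.29],"twist":0.12},{"travel":[0,0.126,-0.34],"twist":0.14},{"travel":[0,0.141,-0.38],"twist":0.16},{"travel":[0,0.15,-0.406],"twist":0.176}]'
python3 -m pendant '[{"travel":[0,0,0],"twist":0},{"travel":[0,0,0],"twist":0},{"travel":[0,0,0],"twist":0}]'
python3 - <<'E'
from h import *
st()
d=np.load('poses.npz');S=d['stand'];g=(-.0116,0)
t=w(S,[(-.045-.075+g[0],.010+g[1],.069)])[0]; print(t,plan(t,S[2]+np.pi/2))
E
```

```text
time: 29.58
position: [0.49, 0.0088, 0.1587]
tool_rot: [1.165, 1.222, -1.162]
ft_force: [-0.0, -0.6, -3.0]
grip_width: 0.175
time: 29.95
position: [0.4896, 0.0073, 0.1583]
tool_rot: [1.166, 1.221, -1.164]
ft_force: [0.3, -0.3, -2.6]
grip_width: 0.175
t 29.95 p [0.4896 0.0073 0.1583] jaw deg -86.78 down [ 0.011 -0.008 -1.   ] F [ 0.3 -0.3 -2.6] g 0.175 q [-1.07 -0.02  1.    1.96  0.03  1.18 -1.59]
[0.49254836 0.00765679 0.069     ] (array([ 0.0893,  0.002 , -0.001 ]), 0.0004)
```

```bash
python3 -m pendant '[{"travel":[0.02,0.001,0],"twist":0},{"travel":[0.05,0.002,-0.001],"twist":0},{"travel":[0.08,0.002,-0.001],"twist":0},{"travel":[0.09,0.002,-0.001],"twist":0},{"travel":[0.09,0.002,-0.001],"twist":0},{"travel":[0.09,0.002,-0.001],"twist":0}]'
python3 - <<'E'
from h import *
st()
d=np.load('poses.npz');S=d['stand'];g=(-.0116,0)
t=w(S,[(-.045+g[0],.010+g[1],.067)])[0]; print(t,plan(t,S[2]+np.pi/2))
E
```

```text
time: 30.7
position: [0.4936, 0.0075, 0.0695]
tool_rot: [1.168, 1.22, -1.163]
ft_force: [-0.6, -0.2, -2.8]
grip_width: 0.173
t 30.7 p [0.4936 0.0075 0.0695] jaw deg -86.81 down [ 0.013 -0.008 -1.   ] F [-0.6 -0.2 -2.8] g 0.173 q [-1.01  0.17  1.01  2.05 -0.17  1.   -1.43]
[0.56743189 0.01183492 0.067     ] (array([ 0.0034,  0.0739, -0.0003]), -0.0001)
```

```bash
python3 -m pendant '[{"travel":[0.003,0.005,0],"twist":0},{"travel":[0.004,0.02,0],"twist":0},{"travel":[0.004,0.035,0],"twist":0},{"travel":[0.004,0.05,0],"twist":0},{"travel":[0.004,0.065,0],"twist":0},{"travel":[0.004,0.074,0],"twist":0},{"travel":[0.004,0.074,0],"twist":0},{"travel":[0.004,0.074,0],"twist":0}]'
python3 look.py 12 m
```

```text
time: 31.7
position: [0.567, 0.0114, 0.0663]
tool_rot: [1.168, 1.221, -1.164]
ft_force: [0.7, -0.1, -2.9]
grip_width: 0.174
t 31.7 p [0.567  0.0114 0.0663] jaw deg -86.82 down [ 0.012 -0.008 -1.   ] F [ 0.7 -0.1 -2.9] g 0.174 q [-0.86  0.38  0.93  1.87 -0.35  1.05 -1.3 ]
scene arm/tip/lidpt px [[313.8, 287.3], [314.2, 300.0], [314.3, 301.8]]
top arm/tip/lidpt px [[288.2, 207.3], [289.3, 210.2], [289.5, 210.6]]
```

View pics/look12.png

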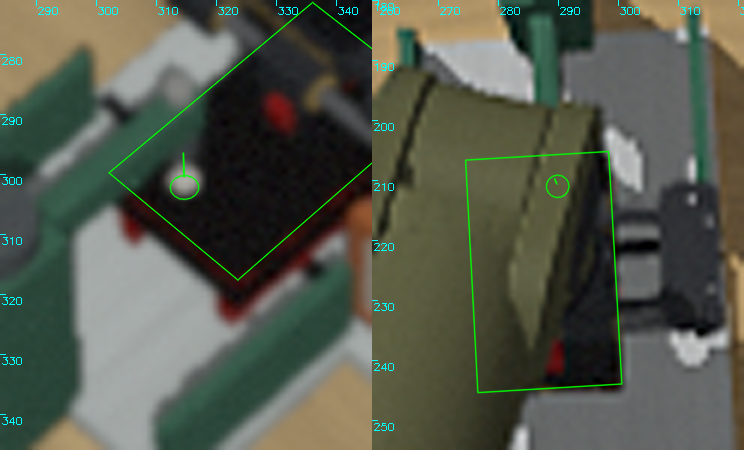

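```bash
python3 -m pendant '[{"travel":[0.0015,0,0],"twist":0},{"travel":[0.003,0,0],"twist":0},{"travel":[0.003,0,0],"twist":0}]'
python3 -m pendant '[{"travel":[0,0,0],"twist":0},{"travel":[0,0,0],"twist":0},{"travel":[-0.01,0,0],"twist":0},{"travel":[-0.04,0,0],"twist":0},{"travel":[-0.09,-0.02,0],"twist":0},{"travel":[-0.14,-0.06,0],"twist":0},{"travel":[-0.14,-0.10,0],"twist":0},{"travel":[-0.14,-0.12,0],"twist":0},{"travel":[-0.14,-0.12,0],"twist":0}]' -0.3 40
python3 look.py 13 m
```

```text
time: 32.17
position: [0.567, 0.0114, 0.0656]
tool_rot: [1.17, 1.222, -1.163]
ft_force: [-7.0, -0.1, 14.8]
grip_width: 0.173
time: 33.3
position: [0.4451, 0.0058, 0.2047]
tool_rot: [1.172, 1.225, -1.16]
ft_force: [0.7, 0.2, 0.4]
grip_width: 0.349
t 33.3 p [0.4451 0.0058 0.2047] jaw deg -86.79 down [ 0.013 -0.001 -1.   ] F [0.7 0.2 0.4] g 0.349 q [-1.13 -0.27  0.92  1.99  0.23  1.31 -1.8 ]
scene arm/tip/lidpt px [[313.8, 287.3], [314.2, 300.0], [314.3, 301.8]]
top arm/tip/lidpt px [[288.2, 207.3], [289.3, 210.2], [289.5, 210.6]]
```

View pics/look13.png

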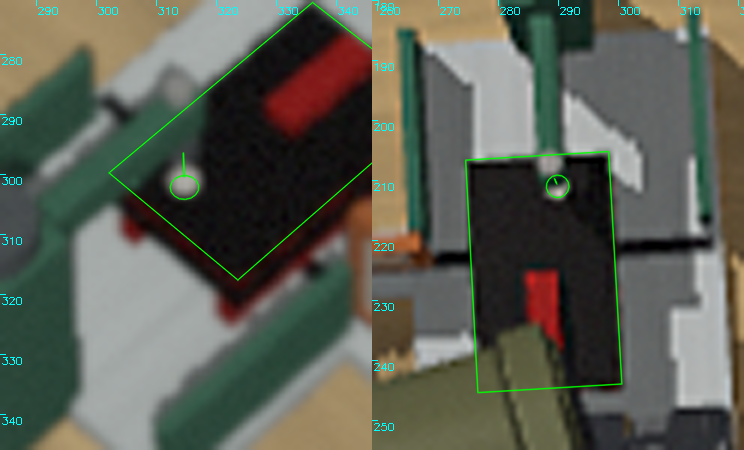

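The black box matches its outline in the top view, with the dot at the tip. I'll wait while easing off the q2 limit.

```bash
for i in 1; do python3 -m pendant '[{"travel":[0,0.03,0],"twist":0},{"travel":[0,0.03,0],"twist":0},{"travel":[0,0.03,0],"twist":0},{"travel":[0,0.03,0],"twist":0},{"travel":[0,0.03,0],"twist":0},{"travel":[0,0.03,0],"twist":0},{"travel":[0,0.03,0],"twist":0},{"travel":[0,0.03,0],"twist":0},{"travel":[0,0.03,0],"twist":0},{"travel":[0,0.03,0],"twist":0}]' >/dev/null; done
python3 -m pendant '[{"travel":[0,0,0],"twist":0},{"travel":[0,0,0],"twist":0},{"travel":[0,0,0],"twist":0},{"travel":[0,0,0],"twist":0},{"travel":[0,0,0],"twist":0},{"travel":[0,0,0],"twist":0},{"travel":[0,0,0],"twist":0},{"travel":[0,0,0],"twist":0},{"travel":[0,0,0],"twist":0},{"travel":[0,0,0],"twist":0}]' >/dev/null
python3 look.py 14 m
python3 - <<'E'
from h import *
d=np.load('poses.npz'); S=d['stand']
print(plan([.567,.0114,.0656],S[2]+np.pi/2))
a=np.hstack([cv2.absdiff(load(14)['scene'],load(13)['scene'])[250:340,260:380]])
print(a.mean(), np.abs(load(14)['scene'][280:320,300:330].astype(int)-load(13)['scene'][280:320,300:330]).mean())
E
```

```text
t 35.9 p [0.4763 0.0071 0.205 ] jaw deg -86.87 down [ 0.013 -0.005 -1.   ] F [ 0.2 -0.1  0.2] g 0.348 q [-1.17 -0.16  1.02  1.93  0.15  1.29 -1.71]
scene arm/tip/lidpt px [[313.8, 287.3], [314.2, 300.0], [314.3, 301.8]]
top arm/tip/lidpt px [[288.2, 207.3], [289.3, 210.2], [289.5, 210.6]]
(array([ 1.406e-01,  8.900e-02, -1.000e-04]), -0.0011)
1.3485493827160493 2.2152777777777777
```

```bash
python3 -m pendant '[{"travel":[0,0.04,0],"twist":0},{"travel":[0.0,0.08,0],"twist":0},{"travel":[0.03,0.089,0],"twist":0},{"travel":[0.07,0.089,0],"twist":0},{"travel":[0.11,0.089,0],"twist":0},{"travel":[0.138,0.089,0],"twist":0},{"travel":[0.141,0.089,0],"twist":0},{"travel":[0.141,0.089,0],"twist":0}]'
python3 -m pendant '[{"travel":[0,0,0],"twist":0},{"travel":[0,0,0],"twist":0},{"travel":[0,0,0],"twist":0},{"travel":[0,0,0],"twist":0}]' -1 40
python3 -m pendant '[{"travel":[-0.001,-0.005,0],"twist":0},{"travel":[-0.002,-0.02,0],"twist":0},{"travel":[-0.002,-0.04,0],"twist":0},{"travel":[-0.002,-0.06,0],"twist":0},{"travel":[-0.003,-0.08,0],"twist":0},{"travel":[-0.01,-0.085,0],"twist":0},{"travel":[-0.05,-0.085,0],"twist":0},{"travel":[-0.1,-0.085,0],"twist":0},{"travel":[-0.11,-0.085,0],"twist":0}]'
python3 - <<'E'
from h import *
st(); I=snap(15)
cv2.imwrite('pics/f1.png',np.hstack([crop(I['scene'],230,190,160,120,4)]))
E
```

```text
time: 37.0
position: [0.5674, 0.0112, 0.0658]
tool_rot: [1.171, 1.221, -1.162]
ft_force: [0.3, 0.3, 1.1]
grip_width: 0.353
time: 37.5
position: [0.568, 0.0115, 0.0667]
tool_rot: [1.172, 1.221, -1.16]
ft_force: [-1.0, 0.5, 5.7]
grip_width: 0.173
time: 38.62
position: [0.4822, 0.0075, 0.1771]
tool_rot: [1.177, 1.223, -1.155]
ft_force: [0.1, 1.0, -4.3]
grip_width: 0.178
t 38.62 p [0.4822 0.0075 0.1771] jaw deg -86.82 down [ 0.017  0.002 -1.   ] F [ 0.1  1.  -4.3] g 0.178 q [-1.29 -0.14  1.16  1.96  0.14  1.23 -1.69]
```

View pics/f1.png

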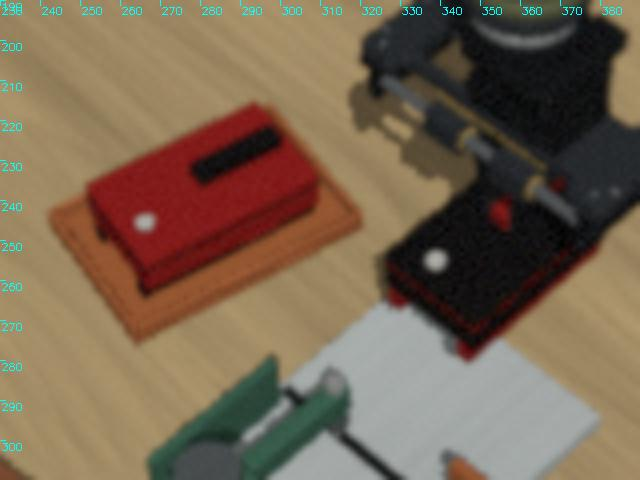

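```bash
python3 - <<'E'
from h import *
t=[.5332,-.2240,.17]; print(plan(t,-.1557+np.pi/2))
E
```

```text
(array([0.0061, 0.0391, 0.2344]), 0.2118)
```

```bash
python3 -m pendant '[{"travel":[0,0.003,0.02],"twist":0.03},{"travel":[0,0.01,0.06],"twist":0.08},{"travel":[0,0.018,0.11],"twist":0.13},{"travel":[0,0.027,0.16],"twist":0.18},{"travel":[0,0.035,0.21],"twist":0.2},{"travel":[0.003,0.039,0.232],"twist":0.212},{"travel":[0.006,0.039,0.234],"twist":0.212},{"travel":[0.006,0.039,0.234],"twist":0.212}]'
python3 - <<'E'
from h import *
st()
t=[.5332,-.2240,.112]; print(plan(t,-.1557+np.pi/2))
I=snap(16)
cv2.imwrite('pics/f1.png',np.hstack([crop(I['scene'],230,165,110,120,4),crop(I['top'],325,180,90,120,4)]))
E
```

```text
time: 39.72
position: [0.5317, -0.2236, 0.1683]
tool_rot: [1.329, 1.123, -1.316]
ft_force: [-1.9, 0.1, -3.9]
grip_width: 0.174
t 39.73 p [ 0.5317 -0.2236  0.1683] jaw deg -99.0 down [ 0.01  -0.001 -1.   ] F [-1.9  0.1 -3.9] g 0.174 q [-0.61  0.35  1.17  1.75 -0.35  1.26 -1.08]
(array([0.0563, 0.001 , 0.0002]), -0.0015)
```

View pics/f1.png

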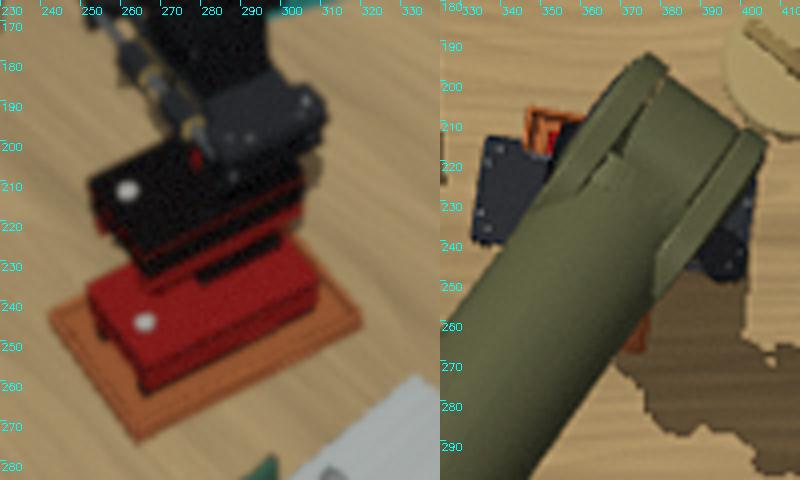

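```bash
python3 -m pendant '[{"travel":[0.015,0.001,0],"twist":0},{"travel":[0.035,0.001,0],"twist":0},{"travel":[0.05,0.001,0],"twist":0},{"travel":[0.056,0.001,0],"twist":0},{"travel":[0.058,0.001,0],"twist":0},{"travel":[0.058,0.001,0],"twist":0}]'
python3 -c "
from h import *
st()"
```

```text
time: 40.58
position: [0.5347, -0.2228, 0.1116]
tool_rot: [1.329, 1.123, -1.312]
ft_force: [0.2, 0.5, -3.3]
grip_width: 0.176
t 40.58 p [ 0.5347 -0.2228  0.1116] jaw deg -98.86 down [ 0.013 -0.    -1.   ] F [ 0.2  0.5 -3.3] g 0.176 q [-0.55  0.42  1.11  1.81 -0.42  1.16 -1.03]
```

```bash
python3 -m pendant '[{"travel":[0.001,-0.001,0.001],"twist":0},{"travel":[0.003,-0.001,0.001],"twist":0},{"travel":[0.004,-0.001,0.001],"twist":0},{"travel":[0.004,-0.001,0.001],"twist":0}]'
python3 -c "
from h import *
st()"
```

```text
time: 41.08
position: [0.5339, -0.2239, 0.1097]
tool_rot: [1.33, 1.123, -1.311]
ft_force: [-5.2, 3.2, 11.7]
grip_width: 0.177
t 41.08 p [ 0.5339 -0.2239  0.1097] jaw deg -98.87 down [ 0.014  0.001 -1.   ] F [-5.2  3.2 11.7] g 0.177 q [-0.55  0.42  1.11  1.81 -0.42  1.16 -1.03]
```

```bash
python3 -m pendant '[{"travel":[0,0,0],"twist":0},{"travel":[0,0,0],"twist":0},{"travel":[-0.01,0,0],"twist":0},{"travel":[-0.04,0,0],"twist":0},{"travel":[-0.08,0,-0.02],"twist":0},{"travel":[-0.1,-0.03,-0.07],"twist":0},{"travel":[-0.1,-0.05,-0.12],"twist":0},{"travel":[-0.1,-0.06,-0.17],"twist":-0.05},{"travel":[-0.1,-0.06,-0.21],"twist":-0.1},{"travel":[-0.1,-0.06,-0.24],"twist":-0.15}]' -0.2 40
python3 - <<'E'
from h import *
st(); I=snap(17)
d=np.load('poses.npz')
M=d['s'];t=w(M,[(-.021,0,.12)])[0]; print(t,plan(t,M[2]+np.pi/2))
cv2.imwrite('pics/f1.png',np.hstack([crop(I['scene'],230,180,110,120,4),crop(I['top'],325,180,80,120,4)]))
off={'top':d['off'][:2],'scene':d['off'][2:]};o=[]
for n,x,y in (('top',185,235),('scene',395,295)):
    im=crop(I[n],x,y,66,66,6)
    for p in [boxlines('s',M)[i] for i in (0,1,3)]:
        uv=(proj(n,p)+off[n]-[x,y]+.5)*6-.5; cv2.polylines(im,[np.int32(uv*8)],True,(0,255,0),1,cv2.LINE_AA,3)
    o.append(im)
cv2.imwrite('pics/g1.png',np.hstack(o))
E
```

```text
time: 42.32
position: [0.511, 0.0244, 0.2099]
tool_rot: [1.218, 1.198, -1.199]
ft_force: [0.7, -0.0, 0.7]
grip_width: 0.402
t 42.33 p [0.511  0.0244 0.2099] jaw deg -90.06 down [ 0.015  0.001 -1.   ] F [ 0.7 -0.   0.7] g 0.402 q [-1.16 -0.01  1.07  1.85  0.01  1.28 -1.66]
[0.43025627 0.25296501 0.12      ] (array([ 0.0881, -0.0819, -0.2273]), 0.0907)
```

View pics/f1.png

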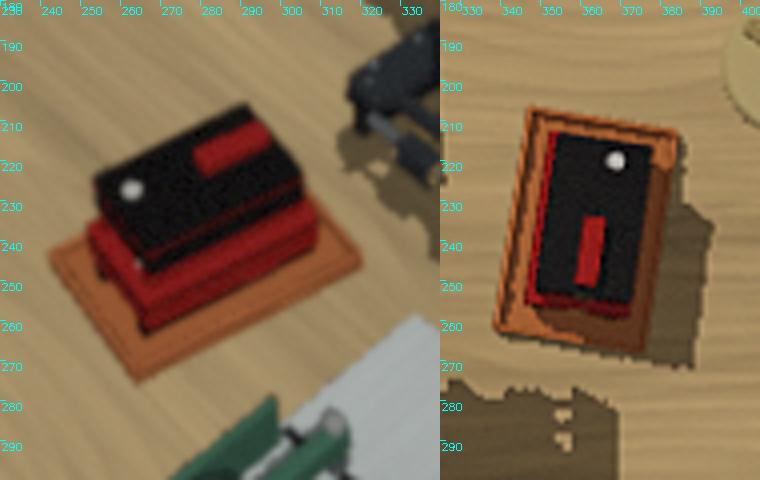

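View pics/g1.png

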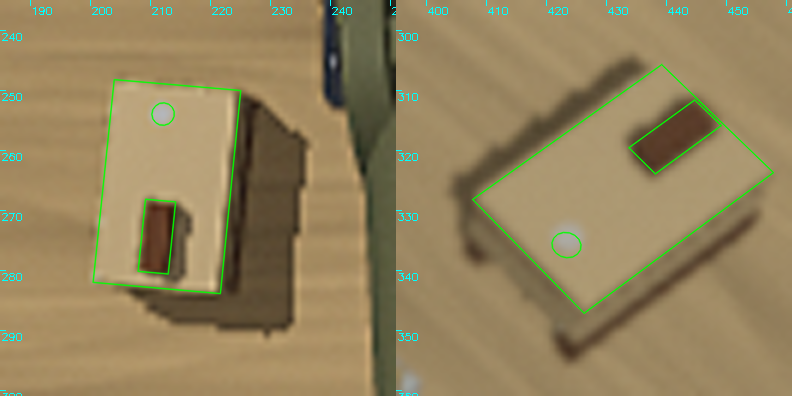

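The stack looks square (scene 265,200) and the cypress box is unmoved, so I go for it.

```bash
python3 -m pendant '[{"travel":[0,-0.014,-0.04],"twist":0.02},{"travel":[0,-0.028,-0.08],"twist":0.04},{"travel":[0,-0.045,-0.125],"twist":0.06},{"travel":[0,-0.062,-0.17],"twist":0.08},{"travel":[0.02,-0.076,-0.21],"twist":0.09},{"travel":[0.05,-0.082,-0.227],"twist":0.09},{"travel":[0.08,-0.082,-0.227],"twist":0.09},{"travel":[0.08,-0.082,-0.227],"twist":0.09}]' 0
python3 - <<'E'
from h import *
st()
d=np.load('poses.npz')
M=d['s'];t=w(M,[(-.021,0,.053)])[0]; print(t,plan(t,M[2]+np.pi/2))
E
```

```text
time: 43.42
position: [0.4297, 0.2499, 0.1257]
tool_rot: [1.277, 1.151, -1.271]
ft_force: [-0.5, 0.4, -0.1]
grip_width: 0.501
t 43.42 p [0.4297 0.2499 0.1257] jaw deg -95.26 down [ 0.011 -0.007 -1.   ] F [-0.5  0.4 -0.1] g 0.501 q [-1.36  0.07  0.81  1.97 -0.04  1.12 -2.2 ]
[0.43025627 0.25296501 0.053     ] (array([ 0.0727, -0.0006, -0.0036]), -0.0022)
```

```bash
python3 -m pendant '[{"travel":[0.03,0,-0.003],"twist":0},{"travel":[0.06,0,-0.003],"twist":0},{"travel":[0.071,0,-0.003],"twist":0},{"travel":[0.073,0,-0.003],"twist":0},{"travel":[0.073,0,-0.003],"twist":0}]' - 40
python3 -m pendant '[{"travel":[0,0,0],"twist":0},{"travel":[0,0,0],"twist":0},{"travel":[0,0,0],"twist":0},{"travel":[0,0,0],"twist":0}]' -1 40
python3 - <<'E'
from h import *
st(); p=tool()[0]
M=np.load('poses.npz')['s']; print(R.from_euler('z',-M[2]).apply(np.array([p[0]-M[0],p[1]-M[1],0])))
E
```

```text
time: 44.05
position: [0.4319, 0.2526, 0.0539]
tool_rot: [1.279, 1.15, -1.27]
ft_force: [0.7, 0.6, 0.8]
grip_width: 0.499
time: 44.55
position: [0.4319, 0.2528, 0.054]
tool_rot: [1.279, 1.151, -1.27]
ft_force: [-0.8, 0.4, 0.9]
grip_width: 0.174
t 44.55 p [0.4319 0.2528 0.054 ] jaw deg -95.29 down [ 0.013 -0.006 -1.   ] F [-0.8  0.4  0.9] g 0.174 q [-1.33  0.19  0.8   2.04 -0.15  0.97 -2.11]
[-1.93810130e-02 -1.38057123e-05  0.00000000e+00]
```

```bash
python3 -m pendant '[{"travel":[-0.01,0,0],"twist":0},{"travel":[-0.03,0,0],"twist":0},{"travel":[-0.06,0,0],"twist":0},{"travel":[-0.1,0,0],"twist":0},{"travel":[-0.11,0,0],"twist":0},{"travel":[-0.11,0,0],"twist":0}]'
python3 - <<'E'
from h import *
st()
d=np.load('poses.npz');S=d['stand'];g=(-.0194,0)
t=w(S,[(-.038-.075+g[0],-.006+g[1],.15)])[0]; print(t,plan(t,S[2]+np.pi/2))
E
```

```text
time: 45.3
position: [0.4304, 0.2536, 0.1641]
tool_rot: [1.279, 1.152, -1.269]
ft_force: [-0.7, -0.4, -3.4]
grip_width: 0.176
t 45.3 p [0.4304 0.2536 0.1641] jaw deg -95.28 down [ 0.013 -0.005 -1.   ] F [-0.7 -0.4 -3.4] g 0.176 q [-1.39  0.02  0.81  1.93 -0.    1.19 -2.24]
[ 0.49264093 -0.00836293  0.15      ] (array([0.0162, 0.0859, 0.2551]), -0.1478)
```

```bash
python3 -m pendant '[{"travel":[0,0.006,0.018],"twist":-0.01},{"travel":[0,0.018,0.054],"twist":-0.03},{"travel":[0,0.034,0.1],"twist":-0.06},{"travel":[0,0.05,0.15],"twist":-0.09},{"travel":[0,0.067,0.2],"twist":-0.12},{"travel":[0,0.08,0.238],"twist":-0.14},{"travel":[0.0,0.086,0.255],"twist":-0.148},{"travel":[0.0,0.086,0.255],"twist":-0.148},{"travel":[0.0,0.086,0.255],"twist":-0.148}]'
python3 - <<'E'
from h import *
st()
d=np.load('poses.npz');S=d['stand'];g=(-.0194,0)
t=w(S,[(-.038-.075+g[0],-.006+g[1],.069)])[0]; print(t,plan(t,S[2]+np.pi/2))
E
```

```text
time: 46.42
position: [0.4917, -0.0078, 0.1654]
tool_rot: [1.169, 1.223, -1.162]
ft_force: [-1.2, 0.6, -2.2]
grip_width: 0.176
t 46.42 p [ 0.4917 -0.0078  0.1654] jaw deg -86.77 down [ 0.011 -0.005 -1.   ] F [-1.2  0.6 -2.2] g 0.176 q [-1.16 -0.03  1.12  1.95  0.04  1.2  -1.57]
[ 0.49264093 -0.00836293  0.069     ] (array([ 0.0964, -0.0001,  0.0001]), 0.0006)
```

```bash
python3 -m pendant '[{"travel":[0.02,0,0],"twist":0},{"travel":[0.05,0,0],"twist":0},{"travel":[0.08,0,0],"twist":0},{"travel":[0.094,0,0],"twist":0},{"travel":[0.097,0,0],"twist":0},{"travel":[0.097,0,0],"twist":0}]'
python3 - <<'E'
from h import *
st()
d=np.load('poses.npz');S=d['stand'];g=(-.0194,0)
t=w(S,[(-.038+g[0],-.006+g[1],.067)])[0]; print(t,plan(t,S[2]+np.pi/2))
E
```

```text
time: 47.18
position: [0.4928, -0.0076, 0.0685]
tool_rot: [1.168, 1.224, -1.161]
ft_force: [0.7, -0.5, -2.3]
grip_width: 0.18
t 47.17 p [ 0.4928 -0.0076  0.0685] jaw deg -86.7 down [ 0.011 -0.005 -1.   ] F [ 0.7 -0.5 -2.3] g 0.18 q [-1.06  0.21  1.12  2.05 -0.21  1.   -1.35]
[ 0.56752446 -0.0041848   0.067     ] (array([0.0023, 0.0748, 0.0009]), 0.0019)
```

```bash
python3 -m pendant '[{"travel":[0.003,0.005,0],"twist":0},{"travel":[0.003,0.02,0],"twist":0},{"travel":[0.003,0.035,0.001],"twist":0},{"travel":[0.003,0.05,0.001],"twist":0},{"travel":[0.003,0.065,0.001],"twist":0},{"travel":[0.003,0.075,0.001],"twist":0},{"travel":[0.003,0.075,0.001],"twist":0},{"travel":[0.003,0.075,0.001],"twist":0}]'
python3 look.py 18 s
```

```text
time: 48.18
position: [0.5674, -0.0046, 0.0663]
tool_rot: [1.168, 1.224, -1.162]
ft_force: [1.4, -0.6, -2.2]
grip_width: 0.181
t 48.17 p [ 0.5674 -0.0046  0.0663] jaw deg -86.72 down [ 0.011 -0.005 -1.   ] F [ 1.4 -0.6 -2.2] g 0.181 q [-0.88  0.42  1.01  1.87 -0.4   1.06 -1.23]
scene arm/tip/lidpt px [[313.8, 287.3], [314.2, 300.0], [314.3, 301.8]]
top arm/tip/lidpt px [[288.2, 207.3], [289.3, 210.2], [289.5, 210.6]]
```

View pics/look18.png

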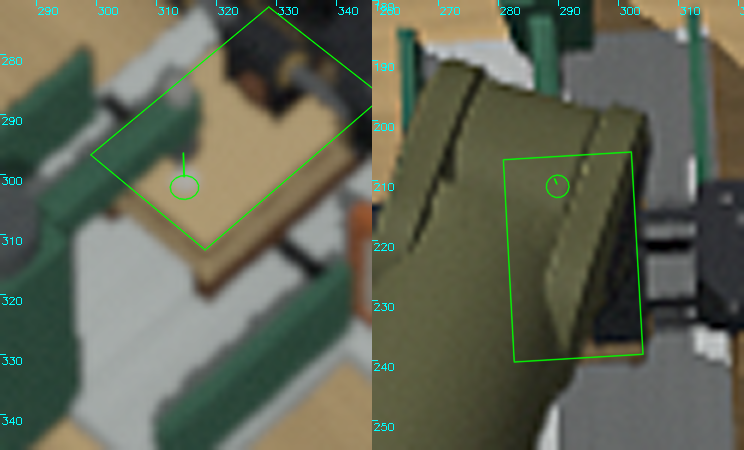

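Same picture as the other two, dot at scene (314.5,300.5). I release and retreat.

```bash
python3 -m pendant '[{"travel":[0.0015,0,0],"twist":0},{"travel":[0.003,0,0],"twist":0},{"travel":[0.003,0,0],"twist":0}]'
python3 -m pendant '[{"travel":[0,0,0],"twist":0},{"travel":[0,0,0],"twist":0},{"travel":[-0.01,0,0],"twist":0},{"travel":[-0.04,0,0],"twist":0},{"travel":[-0.09,-0.02,0],"twist":0},{"travel":[-0.14,-0.06,0],"twist":0},{"travel":[-0.14,-0.09,0],"twist":0},{"travel":[-0.14,-0.09,0],"twist":0},{"travel":[-0.14,-0.09,0],"twist":0}]' -0.3 40
python3 look.py 19 s
python3 -m pendant '[{"travel":[0,0,0],"twist":0},{"travel":[0,0,0],"twist":0},{"travel":[0,0,0],"twist":0},{"travel":[0,0,0],"twist":0},{"travel":[0,0,0],"twist":0},{"travel":[0,0,0],"twist":0},{"travel":[0,0,0],"twist":0},{"travel":[0,0,0],"twist":0},{"travel":[0,0,0],"twist":0},{"travel":[0,0,0],"twist":0}]' >/dev/null
```

```text
time: 48.65
position: [0.5673, -0.0044, 0.0659]
tool_rot: [1.17, 1.226, -1.161]
ft_force: [-7.8, 0.8, 19.0]
grip_width: 0.176
time: 49.78
position: [0.4764, -0.0086, 0.2052]
tool_rot: [1.171, 1.228, -1.159]
ft_force: [-0.2, -0.1, 0.5]
grip_width: 0.35
t 49.77 p [ 0.4764 -0.0086  0.2052] jaw deg -86.69 down [ 0.011 -0.    -1.   ] F [-0.2 -0.1  0.5] g 0.35 q [-1.24 -0.2   1.1   1.93  0.19  1.3  -1.71]
scene arm/tip/lidpt px [[313.8, 287.3], [314.2, 300.0], [314.3, 301.8]]
top arm/tip/lidpt px [[288.2, 207.3], [289.3, 210.2], [289.5, 210.6]]
```

View pics/look19.png

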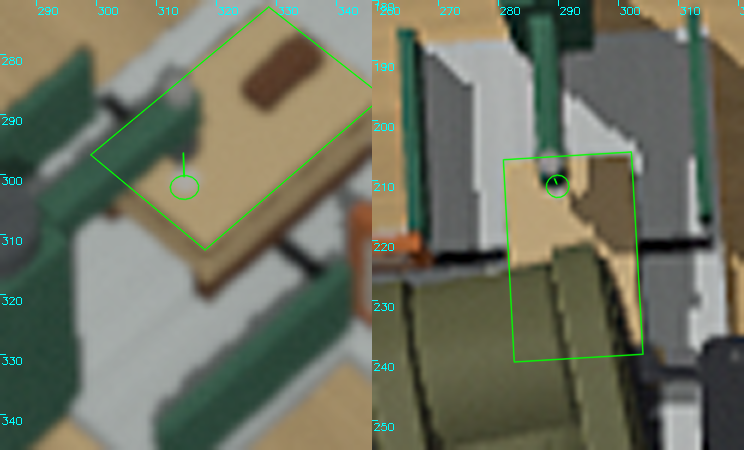

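```bash
python3 -m pendant '[{"travel":[0,0,0],"twist":0},{"travel":[0,0,0],"twist":0},{"travel":[0,0,0],"twist":0},{"travel":[0,0,0],"twist":0},{"travel":[0,0,0],"twist":0},{"travel":[0,0,0],"twist":0},{"travel":[0,0,0],"twist":0},{"travel":[0,0,0],"twist":0},{"travel":[0,0,0],"twist":0},{"travel":[0,0,0],"twist":0}]' >/dev/null
python3 look.py 20 s
python3 - <<'E'
from h import *
d=np.load('poses.npz'); S=d['stand']
print(plan([.5673,-.0044,.0659],S[2]+np.pi/2))
print(np.abs(load(20)['scene'][280:320,300:330].astype(int)-load(19)['scene'][280:320,300:330]).mean())
E
```

```text
t 52.38 p [ 0.4764 -0.0092  0.2046] jaw deg -86.73 down [ 0.009 -0.006 -1.   ] F [-0.3 -0.1 -0.6] g 0.345 q [-1.24 -0.2   1.1   1.93  0.19  1.3  -1.71]
scene arm/tip/lidpt px [[313.8, 287.3], [314.2, 300.0], [314.3, 301.8]]
top arm/tip/lidpt px [[288.2, 207.3], [289.3, 210.2], [289.5, 210.6]]
(array([ 0.1395,  0.0898, -0.0006]), 0.0012)
0.9444444444444444
```

```bash
python3 -m pendant '[{"travel":[0,0.04,0],"twist":0},{"travel":[0.0,0.08,0],"twist":0},{"travel":[0.03,0.09,0],"twist":0},{"travel":[0.07,0.09,0],"twist":0},{"travel":[0.11,0.09,0],"twist":0},{"travel":[0.138,0.09,0],"twist":0},{"travel":[0.14,0.09,0],"twist":0},{"travel":[0.14,0.09,0],"twist":0}]'
python3 -m pendant '[{"travel":[0,0,0],"twist":0},{"travel":[0,0,0],"twist":0},{"travel":[0,0,0],"twist":0},{"travel":[0,0,0],"twist":0}]' -1 40
python3 -m pendant '[{"travel":[-0.001,-0.005,0],"twist":0},{"travel":[-0.002,-0.02,0],"twist":0},{"travel":[-0.002,-0.04,0],"twist":0},{"travel":[-0.002,-0.06,0],"twist":0},{"travel":[-0.003,-0.075,0],"twist":0},{"travel":[-0.03,-0.075,0],"twist":0},{"travel":[-0.08,-0.075,0],"twist":0},{"travel":[-0.12,-0.075,0],"twist":0},{"travel":[-0.14,-0.075,0],"twist":0},{"travel":[-0.14,-0.075,0],"twist":0}]'
python3 - <<'E'
from h import *
st(); I=snap(21)
cv2.imwrite('pics/f1.png',np.hstack([crop(I['scene'],230,190,150,120,3),crop(I['top'],325,180,80,120,3)]))
E
```

```text
time: 53.48
position: [0.5678, -0.0049, 0.066]
tool_rot: [1.167, 1.224, -1.163]
ft_force: [0.0, 0.3, 0.0]
grip_width: 0.35
time: 53.98
position: [0.5683, -0.0045, 0.0668]
tool_rot: [1.168, 1.224, -1.162]
ft_force: [-1.6, 1.4, 6.0]
grip_width: 0.173
time: 55.22
position: [0.4918, -0.008, 0.2061]
tool_rot: [1.17, 1.226, -1.159]
ft_force: [0.5, 0.3, -2.4]
grip_width: 0.176
t 55.23 p [ 0.4918 -0.008   0.2061] jaw deg -86.68 down [ 0.011 -0.002 -1.   ] F [ 0.5  0.3 -2.4] g 0.176 q [-1.25 -0.12  1.15  1.89  0.12  1.29 -1.64]
```

View pics/f1.png

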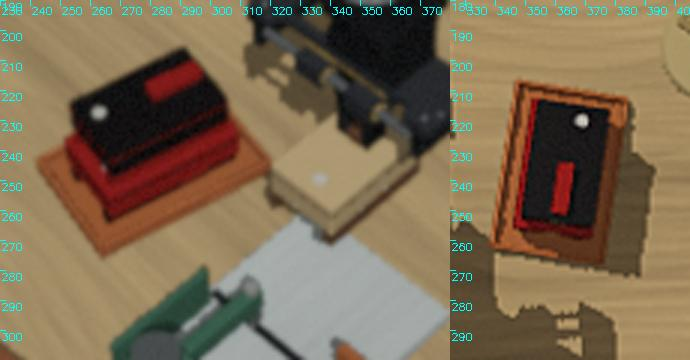

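```bash
python3 - <<'E'
from h import *
I=load(21); d=np.load('poses.npz');off={'top':d['off'][:2],'scene':d['off'][2:]};o=[]
for n,x,y in (('top',325,190),('scene',235,200)):
    im=crop(I[n],x,y,80,85,5)
    for b,P,z,c in (('l',(.5447,-.2258,-.1557),.005,(0,255,255)),('m',(.5454,-.2257,-.1548),.055,(0,255,0))):
      for p in [boxlines(b,P,z)[i] for i in ((0,1,3) if b=='m' else (0,))]:
        uv=(proj(n,p)+off[n]-[x,y]+.5)*5-.5; cv2.polylines(im,[np.int32(uv*8)],True,c,1,cv2.LINE_AA,3)
    o.append(im)
cv2.imwrite('pics/g2.png',np.hstack(o))
g=-.0194; t=np.array([.5450+g*np.cos(-.155),-.2258+g*np.sin(-.155),.205]); print(t,plan(t,-.155+np.pi/2))
E
```

```text
[ 0.52583258 -0.22280503  0.205     ] (array([0.0007, 0.0228, 0.2162]), 0.2126)
```

View pics/g2.png

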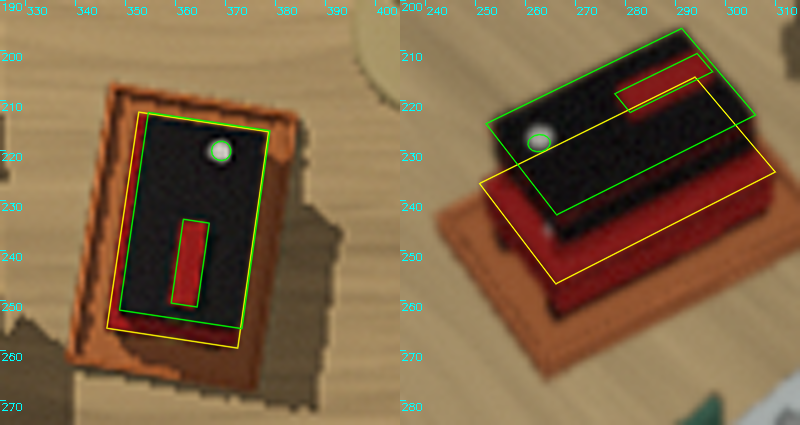

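Overlays agree with both boxes, so the stack is square. Next is the small box.

```bash
python3 -m pendant '[{"travel":[0,0.002,0.018],"twist":0.03},{"travel":[0,0.006,0.055],"twist":0.08},{"travel":[0,0.011,0.1],"twist":0.13},{"travel":[0,0.016,0.15],"twist":0.18},{"travel":[0,0.02,0.19],"twist":0.2},{"travel":[0,0.023,0.215],"twist":0.212},{"travel":[0.0,0.023,0.216],"twist":0.212},{"travel":[0.0,0.023,0.216],"twist":0.212}]'
python3 - <<'E'
from h import *
st()
print(plan([.5258,-.2228,.164],-.155+np.pi/2))
E
```

```text
time: 56.32
position: [0.5253, -0.2226, 0.2048]
tool_rot: [1.323, 1.124, -1.32]
ft_force: [0.5, -0.3, -2.7]
grip_width: 0.174
t 56.33 p [ 0.5253 -0.2226  0.2048] jaw deg -98.9 down [ 0.006 -0.005 -1.   ] F [ 0.5 -0.3 -2.7] g 0.174 q [-0.65  0.3   1.19  1.72 -0.28  1.31 -1.12]
(array([0.0408, 0.0003, 0.    ]), -0.0004)
```

```bash
python3 -m pendant '[{"travel":[0.015,0,0],"twist":0},{"travel":[0.03,0,0],"twist":0},{"travel":[0.038,0,0],"twist":0},{"travel":[0.041,0,0],"twist":0},{"travel":[0.041,0,0],"twist":0},{"travel":[0.041,0,0],"twist":0}]'
python3 - <<'E'
from h import *
st()
print(plan([.5258,-.2228,.158],-.155+np.pi/2)); I=snap(22)
cv2.imwrite('pics/f1.png',np.hstack([crop(I['scene'],230,160,110,120,4)]))
E
```

```text
time: 57.08
position: [0.5259, -0.2229, 0.1642]
tool_rot: [1.323, 1.123, -1.319]
ft_force: [0.5, -0.1, -1.6]
grip_width: 0.175
t 57.08 p [ 0.5259 -0.2229  0.1642] jaw deg -98.9 down [ 0.007 -0.005 -1.   ] F [ 0.5 -0.1 -1.6] g 0.175 q [-0.61  0.34  1.16  1.77 -0.33  1.24 -1.09]
(array([ 0.0062, -0.0001, -0.0002]), -0.0004)
```

View pics/f1.png

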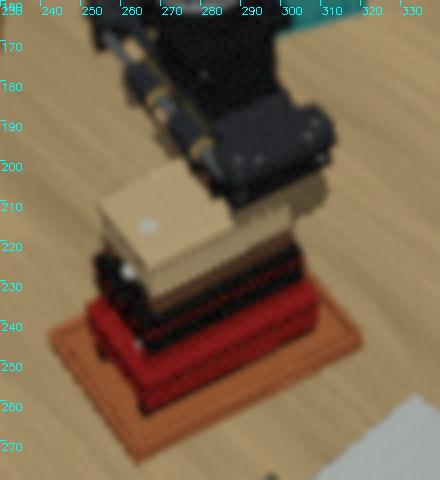

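```bash
python3 -m pendant '[{"travel":[0.002,0,0],"twist":0},{"travel":[0.004,0,0],"twist":0},{"travel":[0.006,0,0],"twist":0},{"travel":[0.006,0,0],"twist":0},{"travel":[0.006,0,0],"twist":0}]'
python3 -c "
from h import *
st()"
```

```text
time: 57.8
position: [0.5259, -0.2229, 0.1597]
tool_rot: [1.324, 1.124, -1.319]
ft_force: [-4.6, 2.8, 9.9]
grip_width: 0.176
t 57.8 p [ 0.5259 -0.2229  0.1597] jaw deg -98.9 down [ 0.007 -0.003 -1.   ] F [-4.6  2.8  9.9] g 0.176 q [-0.61  0.34  1.16  1.77 -0.33  1.24 -1.09]
```

Landed. I release, rise straight up, and head back to the guard.

```bash
python3 -m pendant '[{"travel":[0,0,0],"twist":0},{"travel":[0,0,0],"twist":0},{"travel":[-0.01,0,0],"twist":0},{"travel":[-0.04,0,0],"twist":0},{"travel":[-0.06,0,0],"twist":0},{"travel":[-0.06,-0.02,-0.04],"twist":0},{"travel":[-0.06,-0.04,-0.09],"twist":0},{"travel":[-0.06,-0.05,-0.14],"twist":0},{"travel":[-0.06,-0.05,-0.19],"twist":0},{"travel":[-0.06,-0.05,-0.24],"twist":0}]' -0.2 40
python3 - <<'E'
from h import *
st(); I=snap(23)
d=np.load('poses.npz');off={'top':d['off'][:2],'scene':d['off'][2:]};o=[]; S=d['stand']
c,s=np.cos(-.155),np.sin(-.155); P=(.5259+.0194*c,-.2229+.0194*s,np.radians(-8.9)); print(P)
for n,x,y in (('top',325,190),('scene',235,180)):
    im=crop(I[n],x,y,75,100,5)
    for p in [boxlines('s',P,.105)[i] for i in (0,1,3)]:
        uv=(proj(n,p)+off[n]-[x,y]+.5)*5-.5; cv2.polylines(im,[np.int32(uv*8)],True,(0,255,0),1,cv2.LINE_AA,3)
    o.append(im)
cv2.imwrite('pics/g3.png',np.hstack(o))
t=np.array([.584,.1931,.15]); print(plan(t,S[2]))
E
```

```text
time: 59.05
position: [0.5135, 0.024, 0.2197]
tool_rot: [1.326, 1.125, -1.316]
ft_force: [0.4, 0.7, -0.0]
grip_width: 0.403
t 59.05 p [0.5135 0.024  0.2197] jaw deg -98.88 down [ 0.008 -0.001 -1.   ] F [ 0.4  0.7 -0. ] g 0.403 q [-1.12  0.    1.04  1.82 -0.    1.31 -1.81]
(np.float64(0.5450674236970203), np.float64(-0.22589497392624816), np.float64(-0.15533430342749532))
(array([ 0.0693,  0.0455, -0.1723]), 1.3697)
```

View pics/g3.png

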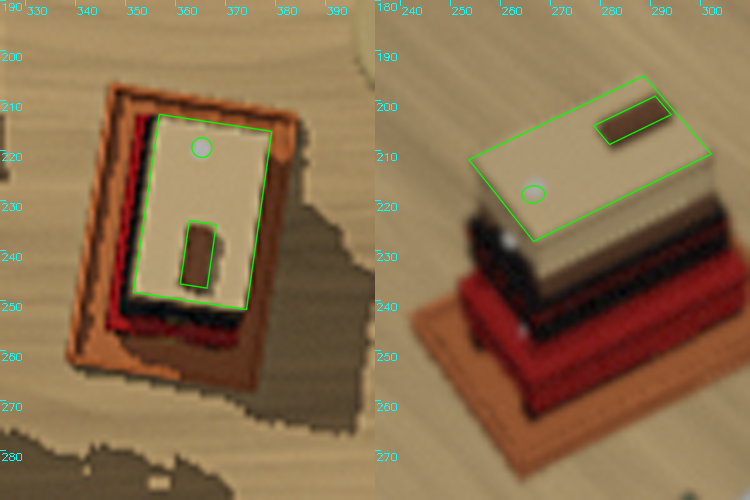

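View pics/scene23.png

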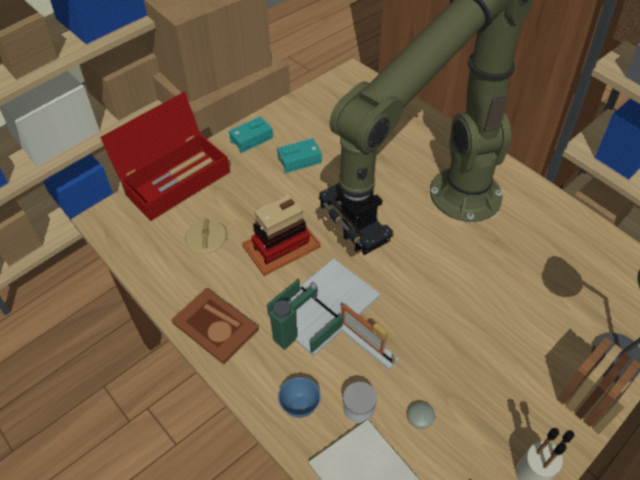

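Column is square in both views and nothing else has moved. For the guard I'll take the other half turn (twist -1.77) to stay within q7.

```bash
python3 -m pendant '[{"travel":[0,0.0,-0.02],"twist":-0.17},{"travel":[0,0.01,-0.04],"twist":-0.35},{"travel":[0,0.015,-0.06],"twist":-0.53},{"travel":[0,0.02,-0.08],"twist":-0.71},{"travel":[0,0.025,-0.1],"twist":-0.89},{"travel":[0,0.03,-0.12],"twist":-1.07},{"travel":[0,0.035,-0.14],"twist":-1.25},{"travel":[0,0.04,-0.16],"twist":-1.43},{"travel":[0.02,0.045,-0.172],"twist":-1.61},{"travel":[0.04,0.045,-0.172],"twist":-1.77}]' 0 20
python3 -m pendant '[{"travel":[0,0,0],"twist":0},{"travel":[0,0,0],"twist":0}]'
python3 - <<'E'
from h import *
st(); S=np.load('poses.npz')['stand']
t=np.array([.584,.1931,.094]); print(plan(t,S[2]))
I=snap(24)
cv2.imwrite('pics/f1.png',np.hstack([crop(I['scene'],310,270,110,110,4),crop(I['top'],205,170,80,110,4)]))
E
```

```text
time: 60.4
position: [0.5839, 0.1939, 0.1791]
tool_rot: [-0.049, 1.562, 0.046]
ft_force: [0.9, -0.2, 0.5]
grip_width: 0.498
time: 60.65
position: [0.5845, 0.1936, 0.1801]
tool_rot: [-0.047, 1.561, 0.044]
ft_force: [0.0, 0.3, 0.4]
grip_width: 0.501
t 60.65 p [0.5845 0.1936 0.1801] jaw deg 3.31 down [ 0.01  -0.002 -1.   ] F [0.  0.3 0.4] g 0.501 q [-0.98  0.32  0.75  1.63 -0.22  1.27 -0.13]
(array([ 0.0861, -0.0003, -0.0013]), 0.002)
```

View pics/f1.png

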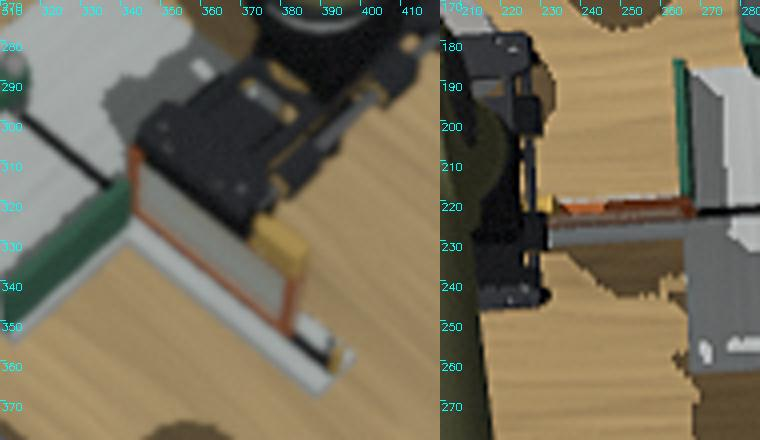

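```bash
python3 -m pendant '[{"travel":[0.04,0,-0.001],"twist":0},{"travel":[0.08,0,-0.001],"twist":0},{"travel":[0.086,0,-0.001],"twist":0},{"travel":[0.086,0,-0.001],"twist":0}]'
python3 -m pendant '[{"travel":[0,0,0],"twist":0},{"travel":[0,0,0],"twist":0},{"travel":[0,0,0],"twist":0},{"travel":[0,0,0],"twist":0}]' -1 20
python3 - <<'E'
from h import *
st(); S=np.load('poses.npz')['stand']
print(plan(np.array([.5917,.0533,.0945]),S[2]))
E
```

```text
time: 61.25
position: [0.5851, 0.1937, 0.0956]
tool_rot: [-0.047, 1.559, 0.045]
ft_force: [0.3, -0.7, -0.9]
grip_width: 0.498
time: 61.75
position: [0.584, 0.1938, 0.0959]
tool_rot: [-0.046, 1.562, 0.045]
ft_force: [-3.7, -0.1, 3.9]
grip_width: 0.16
t 61.75 p [0.584  0.1938 0.0959] jaw deg 3.34 down [ 0.008 -0.001 -1.   ] F [-3.7 -0.1  3.9] g 0.16 q [-0.95  0.4   0.72  1.72 -0.28  1.12 -0.09]
(array([ 0.0016, -0.1407, -0.0005]), 0.0025)
```

```bash
python3 -m pendant '[{"travel":[0,-0.01,0],"twist":0},{"travel":[0,-0.03,0],"twist":0},{"travel":[0,-0.055,0],"twist":0},{"travel":[0,-0.08,0],"twist":0},{"travel":[0,-0.1,0],"twist":0},{"travel":[0,-0.12,0],"twist":0},{"travel":[0,-0.135,0],"twist":0},{"travel":[0,-0.141,0],"twist":0},{"travel":[0,-0.143,0],"twist":0},{"travel":[0,-0.143,0],"twist":0}]'
python3 -m pendant '[{"travel":[0,-0.003,0],"twist":0},{"travel":[0,-0.005,0],"twist":0},{"travel":[0,-0.005,0],"twist":0}]'
python3 - <<'E'
from h import *
st()
I=snap(25)
cv2.imwrite('pics/f1.png',np.hstack([crop(I['scene'],280,230,100,110,4),crop(I['top'],225,180,100,110,4)]))
E
```

```text
time: 63.0
position: [0.5919, 0.0539, 0.0959]
tool_rot: [-0.046, 1.563, 0.049]
ft_force: [-0.7, 5.2, 0.2]
grip_width: 0.159
time: 63.38
position: [0.5919, 0.0538, 0.0959]
tool_rot: [-0.044, 1.564, 0.056]
ft_force: [-1.4, 9.3, 0.8]
grip_width: 0.156
t 63.38 p [0.5919 0.0538 0.0959] jaw deg 3.66 down [ 0.006  0.008 -1.   ] F [-1.4  9.3  0.8] g 0.156 q [-0.77  0.36  0.77  1.77 -0.29  1.11  0.16]
```

View pics/f1.png

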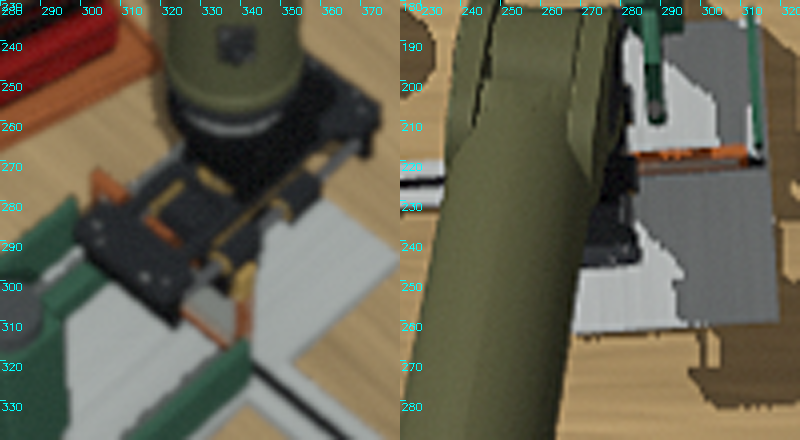

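It moved 140 mm to a hard stop, so it's shut. Release, rise and check.

```bash
python3 -m pendant '[{"travel":[0,0.003,0],"twist":0},{"travel":[0,0.003,0],"twist":0},{"travel":[-0.02,0.003,0],"twist":0},{"travel":[-0.06,0.003,0],"twist":0},{"travel":[-0.11,0.003,0],"twist":0},{"travel":[-0.14,0.03,-0.03],"twist":0},{"travel":[-0.14,0.07,-0.07],"twist":0},{"travel":[-0.14,0.12,-0.1],"twist":0},{"travel":[-0.14,0.16,-0.12],"twist":0},{"travel":[-0.14,0.2,-0.13],"twist":0}]' 0
python3 -m pendant '[{"travel":[0,0,0],"twist":0},{"travel":[0,0,0],"twist":0},{"travel":[0,0,0],"twist":0},{"travel":[0,0,0],"twist":0}]'
python3 - <<'E'
from h import *
st(); I=snap(26); d=np.load('poses.npz');S=d['stand'];off={'top':d['off'][:2],'scene':d['off'][2:]}; o=[]
for n,x,y in (('top',240,170),('scene',280,240)):
    im=crop(I[n],x,y,75,75,5)
    for p in (w(S,[(-.0345,-.068,.087),(-.0345,.068,.087),(-.0255,.068,.087),(-.0255,-.068,.087)]),w(S,[(-.037,.032,.115),(-.037,.068,.115),(-.023,.068,.115),(-.023,.032,.115)])):
        uv=(proj(n,p)+off[n]-[x,y]+.5)*5-.5; cv2.polylines(im,[np.int32(uv*8)],True,(0,255,0),1,cv2.LINE_AA,3)
    o.append(im)
cv2.imwrite('pics/g4.png',np.hstack(o))
E
```

```text
time: 64.72
position: [0.4481, 0.2446, 0.2383]
tool_rot: [-0.042, 1.562, 0.057]
ft_force: [0.9, 0.6, -0.2]
grip_width: 0.501
time: 65.22
position: [0.4487, 0.2434, 0.2385]
tool_rot: [-0.04, 1.562, 0.056]
ft_force: [-0.1, -1.2, 0.1]
grip_width: 0.5
t 65.22 p [0.4487 0.2434 0.2385] jaw deg 3.5 down [ 0.008  0.01  -1.   ] F [-0.1 -1.2  0.1] g 0.5 q [-1.17 -0.01  0.63  1.8   0.    1.34 -0.49]
```

View pics/g4.png

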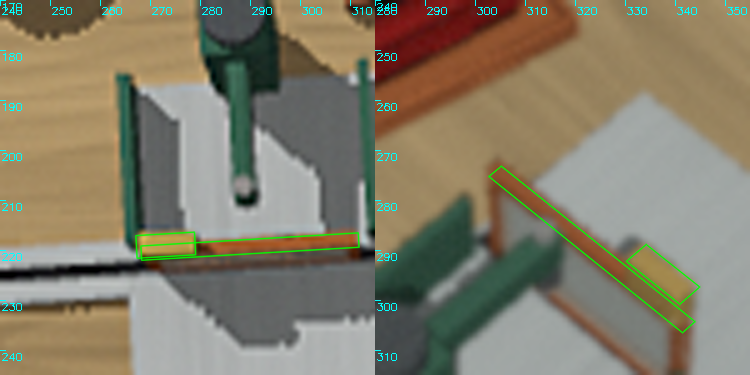

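View pics/top26.png

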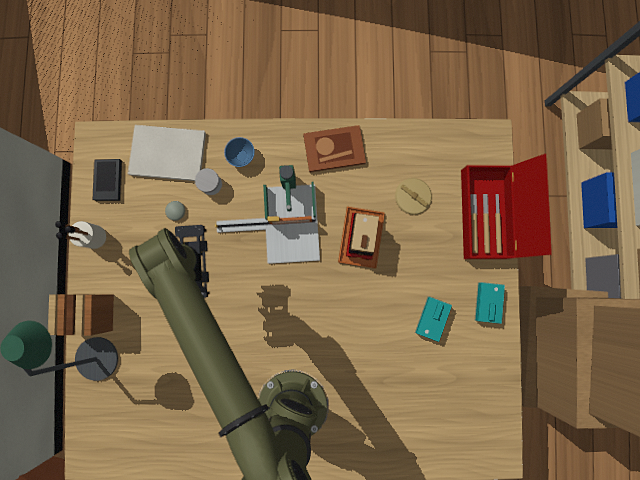

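View pics/scene26.png

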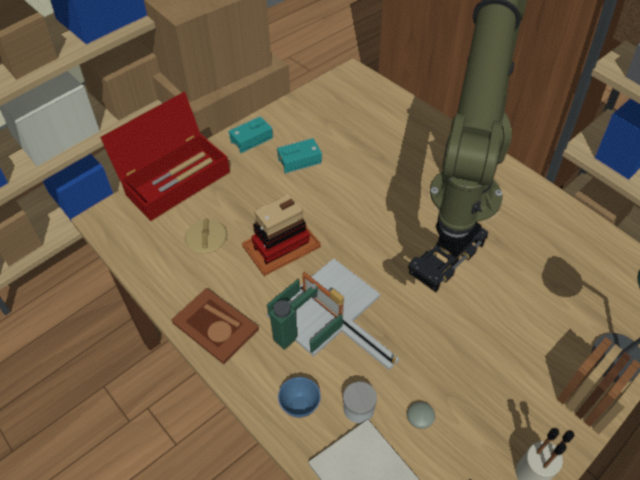

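```bash
python3 - <<'E'
from h import *
I=load(26);J=load(23)
cv2.imwrite('pics/g5.png',np.vstack([np.hstack([crop(K['top'],330,195,65,80,4),crop(K['scene'],240,190,90,80,4)]) for K in(J,I)])[:640][:600])
E
```

```text
(no output)
```

View pics/g5.png

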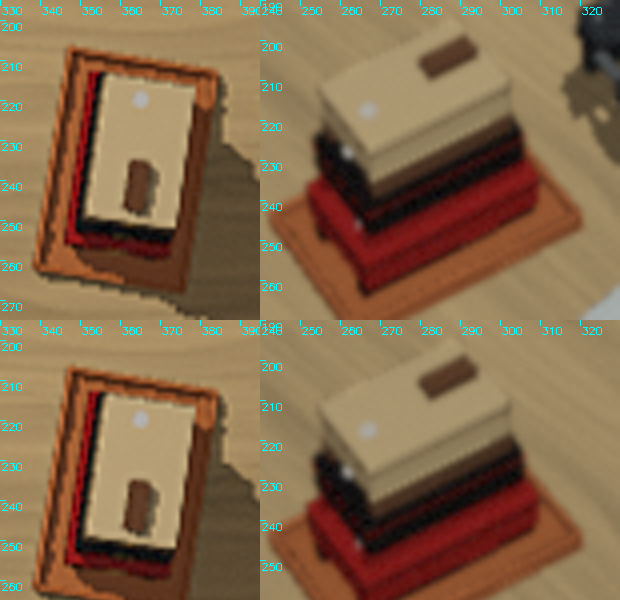

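The column is identical before and after shutting the guard, so I hand in.

```bash
python3 -c "
from bench import ctrl
print(ctrl.close_job())"
```

```text
the job is handed in; nothing more can be done
None
```

The job is done and handed in at about 65 s of the 210 s; the hand-in gave no verdict.

- **What I did:** I slid the guard to its open stop. Then I took the large, medium and small boxes in turn along the bed, left each under the needle untouched for over 3 s, and stacked them lids up in the persimmon tray, largest at the bottom. Last, I slid the guard the full 140 mm to its shut stop.
- **Last checks:**
  - **Stack:** The top view matches the calculated outlines. From the release poses the three boxes are within about 1 mm and 0.1° of each other, and the column looked the same after the guard was shut.
  - **Guard:** It matches its shut outline, and the robot touches nothing.
  - **Other objects:** The baren, pebble and canister look to be where they started. I compared them by eye only.
- **Disagreements:**
  - **Camera bias:** The scene camera showed every white dot, and the needle arm, about 1 px (about 3 mm) off the model. The top camera agreed with the model. I treated this as camera bias, so the needle alignment rests mainly on the top view.
  - **Joint 7:** It touched its 2.69 rad limit once while I approached the medium box. I backed off with a half turn.
- **No disturbances:** I saw no box knocked aside and no grip slip.

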